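Fetch the stray welding nozzle from under the grate with the reacher

TASK

The short ceramic welding nozzle has strayed under the low welding grate, right up against its back plate. Take the reacher by its pistol grip, reach in along the bench from the grate's open front and squeeze the trigger firmly enough that the jaws hold the nozzle but gently enough not to crack it, then draw it out, lift it over and stand it upright on the free part of the rubber mat. Let go of it there and lay the reacher back down flat on the bare bench; never touch the nozzle with the gripper itself, do not ram the grate, and leave everything else where it is.

Things in the scene. Friction and masses are not known exactly. Their poses are not given: they have to be found in the camera images.
- reacher_grip (a point): Pistol-grip reacher, 0.22 kg, on its side on the bench; grey grip, black trigger. Point: middle of the pair grip + trigger, 16 mm over its underside. Its x points along the tube to the jaws, z up. Grip's flat back face at x -29, trigger's flat front face at x +29 (58 mm across, y -33 to +25, 32 mm thick): pinch these two along x at y about -5. Tube axis at y +45; tube 14 mm thick; overall 32 mm high.
- trigger (a joint): Trigger travel towards the grip, m: 0 released, 0.014 full. Width grip-to-trigger = 58 mm - travel. Its spring pushes out with 10 N at 0, 15.6 N at full: fingers kept 54-57 mm apart hold the tool by the spring alone, jaws open. Jaws meet the nozzle at about 8.5 mm; each then presses with about a third of the squeeze above the spring's 13 N. Fingers closing evenly shift the tool forward by half the travel.
- reacher_jaws (a point): Point midway between the two jaw pads, where the axis of a held nozzle should lie: 261 mm ahead (x) and 45 mm to the left (y) of the grip point, 16 mm over the underside. Jaws 62 mm long hinged in a 30 mm high, 40 mm wide head; the tips are 12 mm ahead of this point when open, 14 mm when closed on the nozzle. Open, they are 72 mm wide outside at the tips, with 41 to 57 mm between the rubber pads.
- jaw_left: Left jaw of the reacher (steel with rubber pad, pad 24 mm high). Origin at its hinge.
- jaw_right: Right jaw of the reacher, mirror image of the left. Origin at its hinge.
- nozzle_mid (a point): The short ceramic nozzle, pinkish, standing upright: 26 mm across, 34 mm high, straight up to 25 mm, then tapering; about 35 g. Point: its centre, 17 mm over its foot. It stands 0 to 3 mm from the grate's back plate, on the left or right half. Brittle: it cracks if a jaw presses it with more than 8 N.
- grate: Low steel welding grate, fixed: 150 mm deep (x) by 300 mm wide (y), 70 mm high, slatted top; 54 mm clear gap below. Origin on the bench under its centre; x points from the open front (x -75) to the back plate (inner face at x +65). Corner legs reach 16 mm in from each side. It must not be pushed with more than 20 N.
- mat: Black rubber mat, fixed, 150 (x) by 120 (y) by 4 mm. Origin under its centre. The strip at y below -30 mm holds other torch parts, the rest is free.
- hex_nut: Steel hexagon nut, 22 mm across flats, 12 mm high, also under the grate, on the other half. Leave alone.
- long_nozzle: A longer ceramic nozzle, 26 mm across, 47 mm high, standing on the mat's strip. Leave alone. Origin at its foot.
- collet_body: Brass collet body, 18 mm across, 36 mm high, standing on the mat's strip. Leave alone. Origin at its foot.
- bracket: Welded steel bracket, 90 x 50 x 60 mm, on top of the grate. Leave alone.
- hammer: Hammer lying on the bench left of the robot. Leave alone.
- wire_brush: Wire brush with wooden handle lying at the far side of the bench. Leave alone.

How it is judged:
By the outcome, as a careful person would: the job done as asked, in the order asked, and still so for the second after the job is handed in, with the robot touching nothing.
It also fails if it takes over 64 s, if anything falls off the work surface, if the arm or the gripper's body presses on something with over 40 N, if the wrist force passes 120 N, or if a joint passes its speed limit or range.

ROBOT

A 7-joint arm with a two-finger parallel gripper is mounted at the origin on the work surface. World frame = base frame: x ahead of the robot, y to its left, z up, the work surface at z = 0. Lengths are in m, angles in rad, forces in N, time in s.
With the tool pointing down it reaches from about 0.425 to 0.925 m from the base axis. Payload 6.8 kg.
Tool frame: the origin (TCP) lies between the finger pads; the fingertips stand 14 mm ahead of it and the grasp point (between the pads) lies 5 mm behind it; z points along the fingers, y is the direction in which the jaws open and shut (so a half turn about z gives the same grasp; the last joint's range is limited). The gripper opens to 85 mm and grips with 20 to 120 N. Pads are 22 mm wide; open, the fingers measure 114 mm over their backs; the gripper's body (76 mm by 85 mm) begins 54 mm behind the grasp point. The pads swing forward as they close: fully open they stand 13 mm farther back than shut.
Start: joints at [-1.333, 0.477, 0.022, 1.555, -0.011, 1.109, -0.083], TCP at [0.229, 0.635, 0.245] pointing down, gripper open.
Joint ranges: [-2.96, 2.96], [-0.34, 2.1], [-1.41, 1.46], [0.24, 2.44], [-1.37, 4.51], [0.17, 1.92], [-2.96, 2.96]. Speed limits (rad/s): [2.39, 2.39, 3.14, 3.14, 3.14, 3.14, 3.14].

INTERFACE

Orientations are given as a unit quaternion [w, x, y, z].
In Python, from station import bot gives the robot as it stands.
- The arm moves only by the shell command python3 -m crank 'ROWS' [FORCE]. ROWS is JSON, a list of rows, each a list of 3 entries, a list of its own where there are three numbers: the shift along the tool's x, y, z in m, then the turn, a rotation vector about the tool's x, y, z in degrees, then the finger opening in m, from 0 to 0.0854. A call has 1 to 10 rows; each row shifts and turns the commanded pose from where the row before left it, along the tool's axes as they then stand; what a row does not reach is not made up. A row lasts 1/8 s, in which the tool goes at most 62.5 mm and 10.7 degrees, less where a joint would pass 70% of its speed; a pose out of reach is approached as far as the arm can. A call is refused whole if a number of a shift passes 0.0625 or a number of a turn 10.7, either way. A call with a gripper value outside its range is refused whole. The fingers move at their own pace and stop on an object; FORCE is the grip in N (left out, the last holds). Time passes only in rows, so rows that do not move let the fingers close. It gives the time, the measured TCP pose, the force and the opening at its end, in the units of the state.
- bot.get_obs(): the state, without advancing time (a new reading comes with each control period).
- bot.read_camera(name): name is "scene" or "top"; returns (picture, depth): 420x560x3 uint8, red, green, blue; 420x560 float32, m along the optical axis (not along the pixel's ray), 0 where there is no reading.
- bot.calibration(name): a dict with "fx", "fy", "cx", "cy" (pixels), "D" ([k1, k2, p1, p2, k3] as OpenCV has them; the pictures are not rectified), "extrinsics" (4x4, takes a point from camera to world coordinates). Camera axes: x right, y down, z forward; pixel columns grow to the right and rows downward; lengths in m; the calibration is good to about 2 mm. A picture is of the moment at which its call begins. calibration takes no time and is no camera call.
- bot.hand_in(): hands the job in, once; it reports no verdict.
The state is a dict: "t": time; "q": joint angles; "joint_vel": joint speeds; "joint_torque": joint torques, N m; "eef_pos": TCP position; "tool_rot": TCP orientation; "contact_force": force on the tool from outside, world axes, zero at the start; "torque": the same for the moment, N m; "gripper_width": opening from 0.0 (shut) to 1.0 (fully open).
Only numpy, scipy, OpenCV 4.12 (cv2) and the standard library are available. Lean on these libraries where they do the work, as an engineer would, in place of code of your own. Each camera call takes 0.05 s, during which the arm holds its last target.

## Working session

There is one attempt and no reset: what is moved stays moved. The work goes in short steps, Python scripts to look and compute and a shell command to move; the robot and the scene stay as the last step left them, time stands still between calls to the robot, and variables do not carry over. Pictures are saved under pics/ and viewed, and the job is handed in when it is done.

```bash
ls; mkdir -p pics; python3 - <<'E'
from station import bot
import cv2,numpy as np
print(bot.get_obs())
for n in("scene","top"):
    p,d=bot.read_camera(n); cv2.imwrite(f"pics/{n}0.png",p[:,:,::-1]); np.savez(f"pics/{n}0.npz",p=p,d=d)
    print(n,bot.calibration(n))
E
```

```text
pics
{'t': 0.0, 'q': array([-1.33311151,  0.47779701,  0.02233901,  1.55647572, -0.01149387,
        1.10931991, -0.08309002]), 'joint_vel': array([-7.62134144e-04, -4.46333335e-05,  1.43987226e-03,  6.49858319e-04,
        1.22270823e-03,  2.04046352e-03, -4.01551817e-04]), 'joint_torque': array([-2.40086956e-04, -5.96471000e+01,  1.60790976e+00, -2.81190044e+01,
        1.24897700e-02,  9.53016628e-03, -6.20962268e-06]), 'eef_pos': array([0.22859775, 0.6344898 , 0.24431753]), 'tool_rot': array([-8.91847920e-05,  1.72015176e-01,  9.85093855e-01, -9.31625882e-04]), 'contact_force': array([-0.35047211,  0.37798803,  0.00809179]), 'torque': array([ 0.00559647, -0.02722432,  0.06708515]), 'gripper_width': 1.0024031024069884}
scene {'fx': 491.79645774215265, 'fy': 491.79645774215265, 'cx': 273.2482464885289, 'cy': 206.35071747086118, 'D': array([-0.09604129,  0.        ,  0.        ,  0.        ,  0.        ]), 'extrinsics': array([[ 0.68541049,  0.37744501, -0.62269393,  1.29736832],
       [ 0.72799821, -0.37306217,  0.57518973, -0.66784634],
       [-0.01520105, -0.84756114, -0.53048002,  0.73301044],
       [ 0.        ,  0.        ,  0.        ,  1.        ]])}
top {'fx': 382.3303545738126, 'fy': 382.3303545738126, 'cx': 278.8357973387745, 'cy': 205.47863258144767, 'D': array([-0.03664389,  0.        ,  0.        ,  0.        ,  0.        ]), 'extrinsics': array([[ 6.80933619e-04, -9.96215106e-01,  8.69195022e-02,
         4.37270105e-01],
       [-9.99880414e-01,  6.64609998e-04,  1.54504648e-02,
         4.56780568e-02],
       [-1.54497540e-02, -8.69196285e-02, -9.96095519e-01,
         1.09345103e+00],
       [ 0.00000000e+00,  0.00000000e+00,  0.00000000e+00,
         1.00000000e+00]])}
```

View pics/scene0.png

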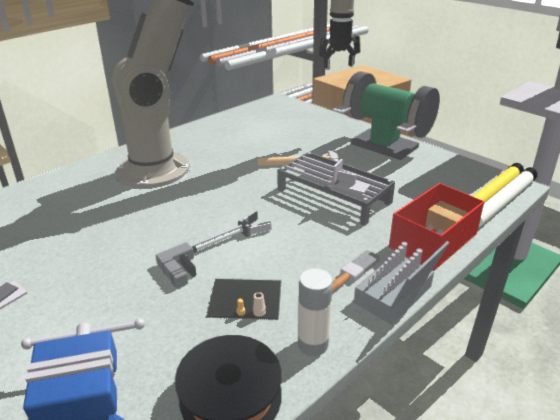

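View pics/top0.png

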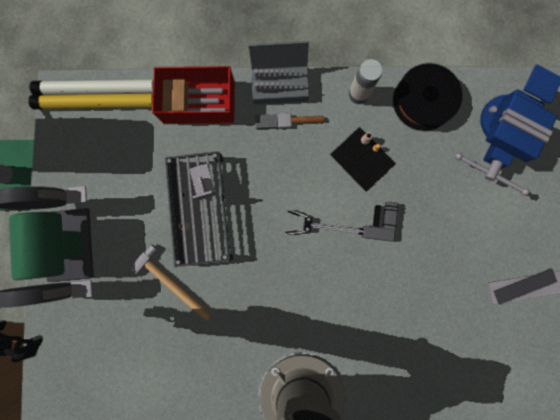

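```bash
cat > h.py <<'E'
import numpy as np,cv2
from station import bot
def cal(n):
    c=bot.calibration(n);K=np.array([[c['fx'],0,c['cx']],[0,c['fy'],c['cy']],[0,0,1]]);return K,c['D'],c['extrinsics']
def ray(n,uv):
    K,D,E=cal(n);p=cv2.undistortPoints(np.array(uv,float).reshape(-1,1,2),K,D).reshape(-1,2)
    d=np.c_[p,np.ones(len(p))]@E[:3,:3].T;return E[:3,3],d
def onplane(n,uv,z):
    o,d=ray(n,uv);return o+d*((z-o[2])/d[:,2])[:,None]
def proj(n,P):
    K,D,E=cal(n);P=np.array(P,float).reshape(-1,3);T=np.linalg.inv(E)
    return cv2.projectPoints(P,cv2.Rodrigues(T[:3,:3])[0],T[:3,3],K,D)[0].reshape(-1,2)
def cloud(n,d):
    K,D,E=cal(n);v,u=np.mgrid[0:420,0:560]
    p=cv2.undistortPoints(np.c_[u.ravel(),v.ravel()].astype(float).reshape(-1,1,2),K,D).reshape(-1,2)
    X=np.c_[p,np.ones(len(p))]*d.reshape(-1,1);return (X@E[:3,:3].T+E[:3,3]).reshape(420,560,3)
def crop(p,u0,v0,u1,v1,s,f):
    cv2.imwrite(f,cv2.resize(p[v0:v1,u0:u1,::-1],None,fx=s,fy=s,interpolation=cv2.INTER_CUBIC))
E
python3 - <<'E'
from h import *
s=np.load('pics/scene0.npz');t=np.load('pics/top0.npz')
crop(t['p'],150,120,420,290,2.9,'pics/c1.png')
crop(s['p'],140,140,410,320,2.9,'pics/c2.png')
E
```

```text
(no output)
```

View pics/c1.png

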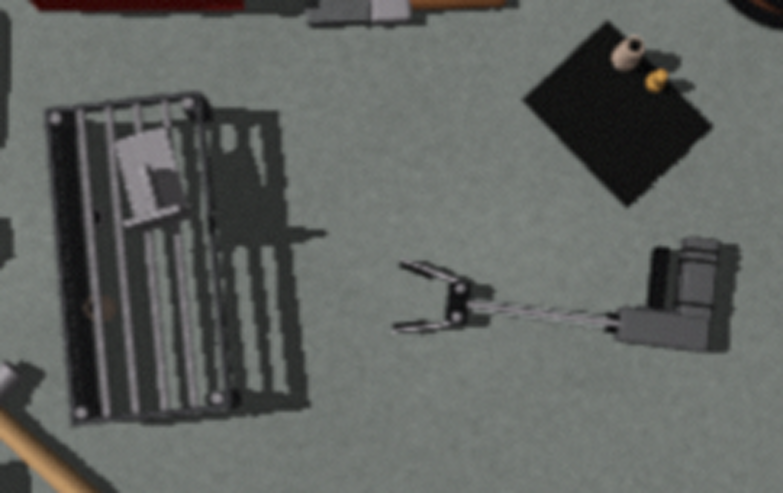

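View pics/c2.png

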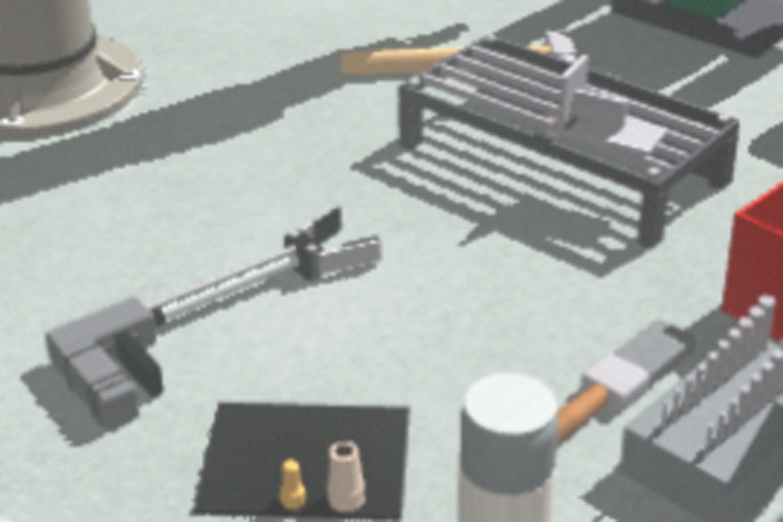

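```bash
python3 - <<'E'
from h import *
t=np.load('pics/top0.npz');p=t['p'];C=cloud('top',t['d'])
# grate
def comp(mask):
    n,l,st,c=cv2.connectedComponentsWithStats(mask.astype(np.uint8));return l,st
R=(C[...,0]>.3)&(C[...,0]<.75)&(C[...,1]>.15)&(C[...,1]<.45)
m=R&(C[...,2]>.06)&(C[...,2]<.08)
pts=C[m];print(len(pts),cv2.minAreaRect((pts[:,:2]*1000).astype(np.float32)),np.median(pts[:,2]))
print(cv2.boxPoints(cv2.minAreaRect((pts[:,:2]*1000).astype(np.float32))))
# corner bolts pix (c1 -> full)
for q in[(55,118),(190,104),(82,412),(217,398)]:
    uv=(150+q[0]/2.9,120+q[1]/2.9);print('bolt',onplane('top',[uv],.07)[0])
hsv=cv2.cvtColor(p,cv2.COLOR_RGB2HSV)
sub=p[210:240,170:200].astype(int)
ex=sub[...,0]-sub[...,2]
for v,u in zip(*np.where(ex>8)):print(u+170,v+210,sub[v,u],C[v+210,u+170].round(3))
# reacher heights
rr=(C[...,0]>.3)&(C[...,0]<.6)&(C[...,1]<.1)&(C[...,1]>-.35)
for u,v in [(310,222),(340,227),(375,232),(395,235),(378,215),(392,210),(308,220),(308,229)]:print(u,v,C[v,u].round(3),p[v,u])
for u,v in[(385,280),(300,270),(250,200)]:print('bench',C[v,u].round(4))
E
```

```text
2297 ((519.8109130859375, 284.2762756347656), (301.1413879394531, 149.36500549316406), 6.648769855499268) 0.0710535927803908
[[361.60593 341.02304]
 [378.89978 192.66257]
 [678.01587 227.52951]
 [660.72205 375.88998]]
bolt [0.64984313 0.36241845 0.07      ]
bolt [0.6626467  0.23450907 0.07      ]
bolt [0.37493041 0.33025159 0.07      ]
bolt [0.38817644 0.20543302 0.07      ]
185 222 [62 56 53] [0.484 0.324 0.033]
186 222 [61 54 49] [0.484 0.322 0.03 ]
187 222 [59 54 50] [0.485 0.324 0.013]
185 223 [65 59 55] [0.481 0.323 0.035]
186 223 [64 56 50] [0.481 0.322 0.03 ]
187 223 [65 57 52] [0.481 0.32  0.026]
188 223 [58 53 48] [0.482 0.319 0.018]
180 224 [49 45 40] [0.478 0.337 0.036]
185 224 [68 61 58] [0.477 0.316 0.062]
186 224 [68 58 53] [0.478 0.321 0.034]
187 224 [66 57 50] [0.478 0.319 0.028]
188 224 [63 55 50] [0.478 0.317 0.026]
179 225 [52 47 43] [0.476 0.343 0.024]
180 225 [46 40 37] [0.475 0.337 0.036]
185 225 [70 63 61] [0.474 0.316 0.062]
186 225 [68 59 53] [0.475 0.32  0.037]
187 225 [70 61 54] [0.475 0.319 0.028]
188 225 [65 57 50] [0.476 0.318 0.021]
189 225 [59 52 48] [
[... 566 characters left out ...]
86 228 [64 56 50] [0.467 0.321 0.032]
187 228 [66 58 51] [0.467 0.319 0.028]
188 228 [62 53 48] [0.467 0.318 0.022]
181 229 [62 56 53] [0.464 0.336 0.028]
186 229 [65 56 51] [0.464 0.323 0.026]
187 229 [64 56 50] [0.464 0.321 0.022]
188 229 [58 53 49] [0.465 0.321 0.012]
310 222 [ 0.484 -0.024  0.036] [18 18 20]
340 227 [ 0.47  -0.108  0.025] [103 104 106]
375 232 [ 0.456 -0.203  0.037] [83 84 85]
395 235 [ 0.448 -0.268  0.002] [45 48 46]
378 215 [ 0.503 -0.213  0.034] [15 15 16]
392 210 [ 0.517 -0.252  0.034] [46 46 47]
308 220 [ 0.489 -0.019  0.036] [88 85 89]
308 229 [ 0.464 -0.019  0.035] [97 93 98]
bench [ 0.3217 -0.2362  0.0041]
bench [0.3496 0.0027 0.0032]
bench [0.5484 0.1456 0.0013]
```

```bash
python3 - <<'E'
from h import *
t=np.load('pics/top0.npz');p=t['p'];C=cloud('top',t['d'])
m=((C[...,2]>.015)&(C[...,0]>.38)&(C[...,0]<.6)&(C[...,1]<.05)&(C[...,1]>-.3)).astype(np.uint8)
n,l,st,c=cv2.connectedComponentsWithStats(m);print(st)
k=1+np.argmax(st[1:,4]);m=l==k
v,u=np.where(m)
# tube columns
cols=range(322,350);cen=[(x,v[u==x].mean()) for x in cols if (u==x).any()]
P=onplane('top',cen,.020);w=np.polyfit(P[:,1],P[:,0],1);print('tube x=a*y+b',w,len(cen))
a=np.arctan2(1,w[0]);print('heading deg',np.degrees(a))
ex=np.array([np.cos(a),np.sin(a)]);ey=np.array([-ex[1],ex[0]])
W=onplane('top',np.c_[u,v],.032)[:,:2]
o=np.array([w[1],0])
X=(W-o)@ex;Y=(W-o)@ey
for n0,s in(('all',Y>-1),('grip',Y<-.015),('butt',(X<-.12))):print(n0,np.percentile(X[s],[0,1,5,95,99,100]).round(4),np.percentile(Y[s],[0,1,5,95,99,100]).round(4))
for y0 in np.arange(-.085,.04,.008):
    s=(abs(Y-y0)<.004);
    if s.any():print(round(y0,3),X[s].min().round(4),X[s].max().round(4),s.sum())
h=st[k];crop(np.where(m[...,None],p,255),280,190,415,250,5,'pics/m.png');crop(p,280,190,415,250,5.9,'pics/m2.png')
print(ex,ey,o)
E
```

```text
[[     0      0    560    420 232923]
 [    49      0      1      1      1]
 [   145      1      1      1      1]
 ...
 [   320    419      1      1      1]
 [   385    418      1      1      1]
 [   408    418      1      1      1]]
tube x=a*y+b [0.13202419 0.48090372] 28
heading deg 82.47906735488054
all [-0.2595 -0.2582 -0.2544  0.0145  0.037   0.0435] [-0.0926 -0.0892 -0.0777  0.0165  0.03    0.0359]
grip [-0.2595 -0.2587 -0.2564  0.0204  0.0381  0.0435] [-0.0926 -0.0909 -0.086  -0.0171 -0.0155 -0.0151]
butt [-0.2595 -0.2585 -0.2557 -0.1472 -0.1255 -0.1201] [-0.0926 -0.0899 -0.0811  0.0129  0.0163  0.0171]
-0.085 -0.2583 -0.2267 34
-0.077 -0.2589 -0.1975 47
-0.069 -0.2595 -0.1978 53
-0.061 -0.2579 -0.1987 51
-0.053 -0.2588 -0.1996 52
-0.045 -0.2591 -0.1975 52
-0.037 -0.2578 0.0414 52
-0.029 -0.2587 0.0435 81
-0.021 -0.2593 0.0317 92
-0.013 -0.2574 -0.0062 113
-0.005 -0.2583 -0.0069 217
0.003 -0.2589 -0.008 264
0.011 -0.2573 -0.0063 131
0.019 -0.2549 0.0119 45
0.027 -0.008 0.0414 33
0.035 0.0246 0.041 10
[0.1308884  0.99139711] [-0.99139711  0.1308884 ] [0.48090372 0.        ]
```

View pics/m2.png

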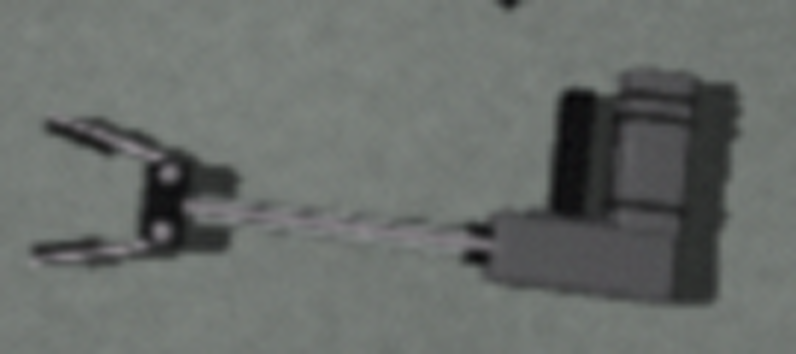

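```bash
python3 - <<'E'
from h import *
f=lambda q:(280+q[0]/5.9,190+q[1]/5.9)
def W(n,q,z):
    r=onplane('top',[f(q)],z)[0];print(n,r.round(4));return r[:2]
pl=W('pinL',(160,231),.031);pr=W('pinR',(170,173),.031)
d=pr-pl;print('head from pins',np.degrees(np.arctan2(d[0],-d[1]))*1, np.linalg.norm(d))
tl=W('tipL',(32,248),.028);tr=W('tipR',(47,122),.028);print('tips',np.linalg.norm(tl-tr))
g1=W('back top',(697,80),.032);g2=W('back bot',(688,205),.032);
bl=W('butt BL',(672,301),.032);b2=W('butt front-left',(486,278),.032);d=b2-bl;print(np.degrees(np.arctan2(d[1],d[0])))
W('trig top-left',(563,92),.032);W('trig bl',(550,212),.032)
W('grip end',(655,72),.032)
mid=(pl+pr)/2;b=np.array([.456,-.203])
pc=W('tubefront',(190,207),.023);pe=W('tuberear',(470,240),.023);d=pc-pe;print(np.degrees(np.arctan2(d[1],d[0])))
E
```

```text
pinL [ 0.464  -0.0163  0.031 ]
pinR [ 0.4913 -0.0212  0.031 ]
head from pins 79.90562584482467 0.027703976642499132
tipL [0.4561 0.0438 0.028 ]
tipR [0.5156 0.0367 0.028 ]
tips 0.059963259805864616
back top [ 0.535  -0.2701  0.032 ]
back bot [ 0.4761 -0.2644  0.032 ]
butt BL [ 0.4312 -0.2558  0.032 ]
butt front-left [ 0.442  -0.1688  0.032 ]
82.90766199091712
trig top-left [ 0.5294 -0.2067  0.032 ]
trig bl [ 0.4728 -0.1994  0.032 ]
grip end [ 0.5388 -0.2504  0.032 ]
tubefront [ 0.4756 -0.031   0.023 ]
tuberear [ 0.4599 -0.1633  0.023 ]
83.2497200512997
```

```bash
python3 -m crank '[[[0,0,0],[0,0,-6.4],0.075],[[0,0,0],[0,0,-6.4],0.075],[[-0.04,-0.045,0],[0,0,0],0.075],[[-0.04,-0.045,0],[0,0,0],0.075],[[-0.04,-0.045,0],[0,0,0],0.075],[[-0.04,-0.045,0],[0,0,0],0.075],[[-0.04,-0.045,0],[0,0,0],0.075],[[-0.04,-0.045,0],[0,0,0],0.075],[[-0.04,-0.045,0],[0,0,0],0.075],[[-0.04,-0.045,0],[0,0,0],0.075]]' 30
cat >> h.py <<'E'
from scipy.spatial.transform import Rotation as R
def st():
    o=bot.get_obs();q=o['tool_rot'];M=R.from_quat([q[1],q[2],q[3],q[0]]).as_matrix()
    print('t',round(o['t'],2),'pos',o['eef_pos'].round(4),'yhead',np.degrees(np.arctan2(M[1,1],M[0,1])).round(2),'z',M[:,2].round(4),'F',o['contact_force'].round(2),'T',o['torque'].round(3),'w',round(o['gripper_width']*85.4,2))
    return o['eef_pos'],M
def go(x,y,z,head=None):
    p,M=st();d=np.array([x,y,z])-p
    if head is not None:
        h=np.radians(head);M=np.array([[-np.sin(h),np.cos(h),0],[np.cos(h),np.sin(h),0],[0,0,-1]]).T.copy();M=np.column_stack([[-np.sin(h),np.cos(h),0],[np.cos(h),np.sin(h),0],[0,0,-1]])
    print('shift tool',(M.T@d).round(4))
E
python3 -c "
from h import *
go(.502,-.2366,.1)"
```

```text
t: 1.35
eef_pos: [0.5031, 0.2369, 0.2452]
tool_rot: [-0.0, 0.061, 0.998, -0.0]
contact_force: [0.6, 1.1, 0.1]
gripper_width: 0.877
t 1.35 pos [0.5031 0.2369 0.2452] yhead 83.0 z [-2.e-04 -0.e+00 -1.e+00] F [0.58 1.06 0.14] T [ 0.016 -0.064 -0.002] w 74.91
shift tool [-0.0566 -0.4701  0.1452]
```

```bash
python3 -m crank '[[[-0.006,-0.047,0.009],[0,0,0],0.075],[[-0.006,-0.047,0.009],[0,0,0],0.075],[[-0.006,-0.047,0.015],[0,0,0],0.075],[[-0.006,-0.047,0.015],[0,0,0],0.075],[[-0.006,-0.047,0.015],[0,0,0],0.075],[[-0.006,-0.047,0.015],[0,0,0],0.075],[[-0.006,-0.047,0.015],[0,0,0],0.075],[[-0.006,-0.047,0.015],[0,0,0],0.075],[[-0.006,-0.047,0.015],[0,0,0],0.075],[[-0.0025,-0.047,0.015],[0,0,0],0.075]]'
python3 - <<'E'
from h import *
go(.502,-.2366,.06)
p,d=bot.read_camera('scene');cv2.imwrite('pics/s1.png',cv2.resize(p[150:330,120:330,::-1],None,fx=3.3,fy=3.3,interpolation=2))
p,d=bot.read_camera('top');crop(p,280,180,440,270,4.5,'pics/t1.png')
E
```

```text
t: 2.6
eef_pos: [0.5011, -0.236, 0.1066]
tool_rot: [-0.0, 0.061, 0.998, 0.0]
contact_force: [0.3, -0.4, -0.5]
gripper_width: 0.875
t 2.6 pos [ 0.5011 -0.236   0.1066] yhead 83.01 z [-0.e+00  1.e-04 -1.e+00] F [ 0.27 -0.41 -0.49] T [ 0.038 -0.029  0.043] w 74.71
shift tool [-0.001  -0.0005  0.0466]
```

View pics/s1.png

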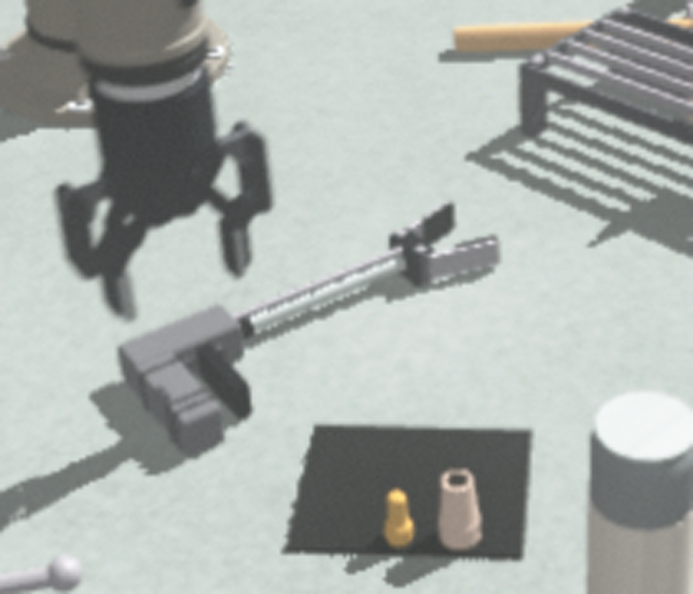

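View pics/t1.png

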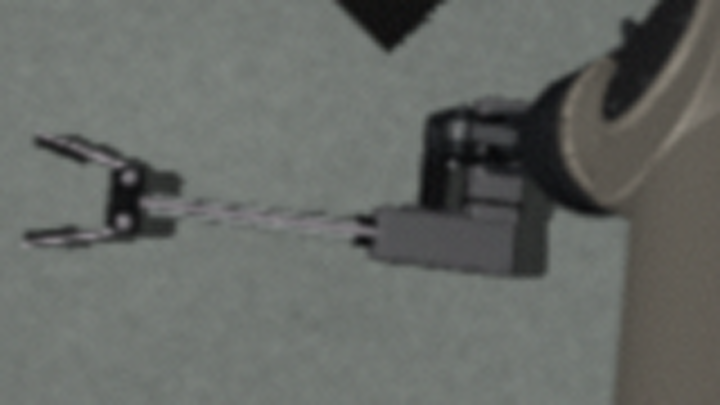

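```bash
python3 -m crank '[[[-0.001,-0.0005,0.02],[0,0,0],0.075],[[0,0,0.02],[0,0,0],0.075],[[0,0,0.02],[0,0,0],0.075],[[0,0,0.015],[0,0,0],0.075],[[0,0,0.008],[0,0,0],0.075],[[0,0,0.004],[0,0,0],0.075],[[0,0,0.003],[0,0,0],0.075],[[0,0,0],[0,0,0],0.075]]'
python3 - <<'E'
from h import *
go(.502,-.2366,.014)
p,d=bot.read_camera('scene');cv2.imwrite('pics/s2.png',cv2.resize(p[200:300,130:290,::-1],None,fx=4.5,fy=4.5,interpolation=2))
E
```

```text
t: 3.7
eef_pos: [0.5022, -0.2354, 0.0175]
tool_rot: [0.0, 0.061, 0.998, -0.0]
contact_force: [0.5, 0.8, -0.5]
gripper_width: 0.881
t 3.7 pos [ 0.5022 -0.2354  0.0175] yhead 82.98 z [ 3.e-04 -1.e-04 -1.e+00] F [ 0.54  0.78 -0.49] T [-0.007  0.035 -0.043] w 75.21
shift tool [ 0.0001 -0.0012  0.0035]
```

View pics/s2.png

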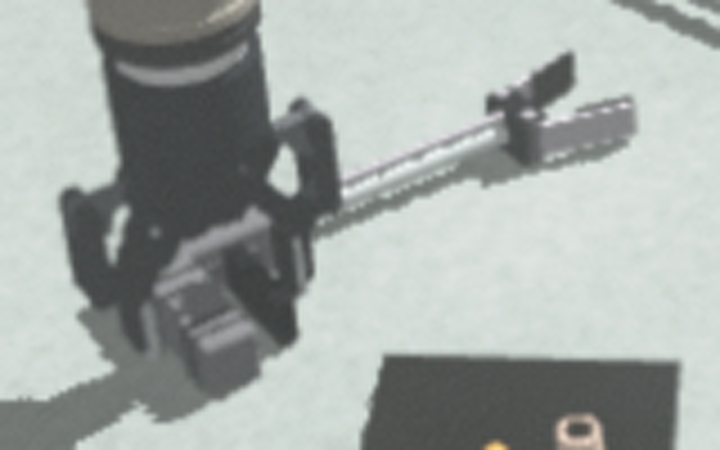

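```bash
python3 -m crank '[[[0,-0.001,0.003],[0,0,0],0.07],[[0,0,0],[0,0,0],0.064],[[0,0,0],[0,0,0],0.06],[[0,0,0],[0,0,0],0.058],[[0,0,0],[0,0,0],0.0565],[[0,0,0],[0,0,0],0.0555],[[0,0,0],[0,0,0],0.0555],[[0,0,0],[0,0,0],0.0555]]' 25
python3 - <<'E'
from h import *
st()
E
```

```text
t: 4.75
eef_pos: [0.5019, -0.2371, 0.0149]
tool_rot: [0.0, 0.061, 0.998, -0.0]
contact_force: [-1.7, 0.4, 6.5]
gripper_width: 0.657
t 4.75 pos [ 0.5019 -0.2371  0.0149] yhead 82.95 z [ 4.e-04 -7.e-04 -1.e+00] F [-1.75  0.41  6.47] T [0.102 0.449 0.035] w 56.08
```

```bash
python3 -m crank '[[[0,0,-0.003],[0,0,0],0.0555],[[0,0,-0.004],[0,0,0],0.0555],[[0,0,-0.006],[0,0,0],0.0555],[[0,0,-0.006],[0,0,0],0.0555],[[0,0,-0.006],[0,0,0],0.0555],[[0,0,0],[0,0,0],0.0555],[[0,0,0],[0,0,0],0.0555]]'
python3 - <<'E'
from h import *
st()
p,d=bot.read_camera('scene');cv2.imwrite('pics/s3.png',cv2.resize(p[200:300,130:290,::-1],None,fx=4.5,fy=4.5,interpolation=2))
p,d=bot.read_camera('top');crop(p,280,180,440,270,4.5,'pics/t3.png')
E
```

```text
t: 5.62
eef_pos: [0.5019, -0.2362, 0.0393]
tool_rot: [-0.0, 0.061, 0.998, 0.0]
contact_force: [0.1, -0.2, -1.3]
gripper_width: 0.651
t 5.62 pos [ 0.5019 -0.2362  0.0393] yhead 82.99 z [-0.  0. -1.] F [ 0.08 -0.23 -1.26] T [-0.057 -0.057  0.024] w 55.58
```

View pics/s3.png

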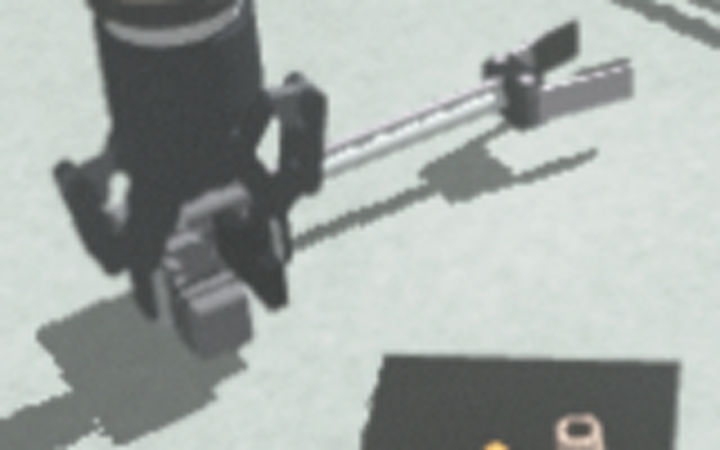

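View pics/t3.png

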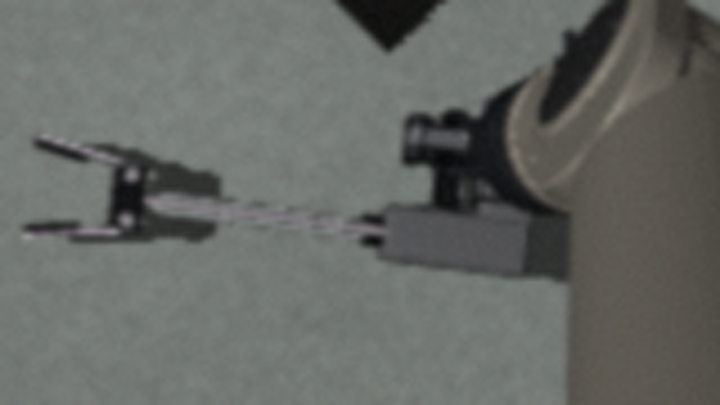

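```bash
python3 - <<'E'
from h import *
p,d=bot.read_camera('top');np.savez('pics/t3.npz',p=p,d=d);C=cloud('top',d)
t0=np.load('pics/top0.npz');C0=cloud('top',t0['d'])
def z(C,q,r=2):
    u,v=int(280+q[0]/4.5),int(180+q[1]/4.5);w=C[v-r:v+r+1,u-r:u+r+1,2];w=w[w>.015];return w.max().round(4) if len(w) else 0,np.median(w).round(4),len(w)
for n,a,b in(('tipR',(52,146),(48,142)),('tipL',(40,232),(42,238)),('headR',(132,176),(130,178)),('headL',(128,216),(122,220)),('bodyL',(450,250),(440,255)),('bodyR',(450,225),(440,225)),('bodyfront',(400,235),(395,240)),('bodyrear',(515,250),(500,250))):print(n,z(C,a),z(C0,b))
E
```

```text
tipR (np.float64(0.0564), np.float64(0.0518), 18) (np.float64(0.0324), np.float64(0.0291), 18)
tipL (np.float64(0.0535), np.float64(0.0513), 15) (np.float64(0.0322), np.float64(0.0276), 16)
headR (np.float64(0.059), np.float64(0.0551), 25) (np.float64(0.036), np.float64(0.032), 24)
headL (np.float64(1.0935), np.float64(0.0544), 25) (np.float64(0.0354), np.float64(0.0319), 25)
bodyL (np.float64(0.0615), np.float64(0.0578), 25) (np.float64(0.0381), np.float64(0.0338), 25)
bodyR (np.float64(0.0602), np.float64(0.057), 25) (np.float64(0.0368), np.float64(0.033), 25)
bodyfront (np.float64(0.0605), np.float64(0.0578), 25) (np.float64(0.0371), np.float64(0.0335), 25)
bodyrear (np.float64(0.0599), np.float64(0.057), 25) (np.float64(0.0384), np.float64(0.0331), 25)
```

```bash
python3 - <<'E'
from h import *
t=np.load('pics/t3.npz');p=t['p']
f=lambda q:(280+q[0]/4.5,180+q[1]/4.5)
T=np.array([.5019,-.2362]);a=np.radians(83);ex=np.array([np.cos(a),np.sin(a)]);ey=np.array([-ex[1],ex[0]])
def W(n,q,z):
    r=onplane('top',[f(q)],z)[0,:2];print(n,r.round(4),'rel',((r-T)@ex).round(4),((r-T)@ey).round(4));return r
dz=.0235
W('pinR',(132,174),.031+dz);W('pinL',(127,218),.031+dz)
W('tipR',(34,138),.028+dz);W('tipL',(22,234),.028+dz)
W('tube1',(160,203),.023+dz);W('tube2',(340,226),.023+dz)
W('bodyFL',(380,260),.032+dz);W('bodyFR',(384,206),.032+dz)
crop(p,280,195,400,250,6.6,'pics/t3b.png')
# tube centre automatic
C=cloud('top',t['d']);m=(C[...,2]>.03)&(C[...,2]<.1)
cen=[]
for u in range(318,355):
    v=np.where(m[205:245,u])[0]
    if len(v):cen.append((u,205+v.mean()))
P=onplane('top',cen,.020+dz);r=P[:,:2]-T;k=np.polyfit(r@ex,r@ey,1);print('tube slope deg',np.degrees(k[0]),'lat at 0 and .26',k[1],k[1]+.26*k[0],len(cen))
# scene camera cross check of nozzle
s=np.load('pics/scene0.npz');print(proj('scene',[[.4735,.330,.017]]),proj('top',[[.4735,.330,.017],[.4735,.33,.034]]))
E
```

```text
pinR [ 0.4919 -0.0211] rel 0.2123 0.0361
pinL [ 0.4654 -0.0179] rel 0.2122 0.0629
tipR [0.5139 0.038 ] rel 0.2736 0.0215
tipL [0.4558 0.0453] rel 0.2738 0.0801
tube1 [ 0.4747 -0.0385] rel 0.1929 0.0511
tube2 [ 0.4607 -0.1476] rel 0.0829 0.0517
bodyFL [ 0.4401 -0.1696] rel 0.0586 0.0695
bodyFR [ 0.4725 -0.1726] rel 0.0596 0.0369
tube slope deg -0.7526563859057853 lat at 0 and .26 0.052104566371172556 0.04868912003291614 37
[[331.03538315 180.78865515]] [[184.29617566 225.84702612]
 [182.70290152 225.63974631]]
```

View pics/t3b.png

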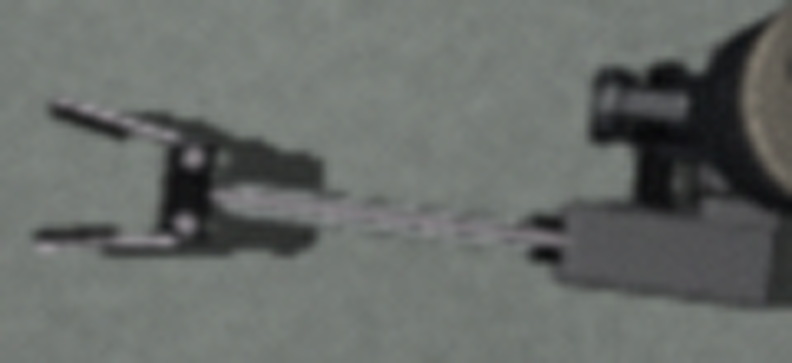

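```bash
python3 - <<'E'
from h import *
t=np.load('pics/top0.npz');p=t['p']
crop(p,165,205,215,245,15,'pics/nz.png')
g=np.array([-.1115,.9938])
for dy in(-.003,0,.003):
    c=np.array([.4735,.330])+g*dy
    P=[[*(c-g*.013),z] for z in(0,.012,.025)]+[[*(c+g*.013),.025],[*(c+g*.009),.034],[*(c-g*.009),.034]]
    print(dy,proj('top',P).round(1).tolist())
for v in range(221,231):print(v,(p[v,174:196].astype(int)[:,0]-p[v,174:196].astype(int)[:,2]).tolist())
pl=[[.5198-.1115*.065-.9938*s,.2843+.9938*.065-.1115*s,z] for s in(0,.04) for z in(0,.054,.07)]
print(proj('top',pl).round(1).tolist())
E
```

```text
-0.003 [[191.3, 225.4], [190.3, 225.3], [189.2, 225.1], [180.0, 226.1], [180.6, 225.9], [187.0, 225.2]]
0 [[190.3, 225.5], [189.3, 225.4], [188.1, 225.2], [179.0, 226.3], [179.5, 226.0], [185.9, 225.3]]
0.003 [[189.3, 225.7], [188.2, 225.5], [187.1, 225.4], [177.9, 226.4], [178.5, 226.1], [184.8, 225.4]]
221 [-1, -1, 0, -2, -2, -1, 1, 2, 0, -1, 0, 2, 4, 2, 0, -1, -1, 0, 0, 0, -1, 0]
222 [-1, -3, -1, -2, -1, 0, 6, 7, 2, 0, 2, 9, 12, 9, 2, 1, -1, 0, -2, -1, -1, -1]
223 [-1, -1, 0, -2, -1, 4, 8, 6, 5, 0, 2, 10, 14, 13, 10, 6, 2, -1, 0, -1, 0, 1]
224 [-1, -2, -3, -1, 2, 8, 9, 6, 1, 0, 2, 10, 15, 16, 13, 8, 3, 1, 0, 0, -1, 1]
225 [-3, 0, 0, -1, 4, 9, 9, 3, -1, 0, 3, 9, 15, 16, 15, 11, 5, 1, 0, -2, 0, 0]
226 [-1, -1, 0, -1, 7, 9, 9, 4, 0, -2, 2, 9, 15, 17, 15, 12, 5, 1, 1, -1, -1, -2]
227 [-1, -2, -3, 0, 2, 8, 11, 6, 0, 1, 0, 8, 14, 16, 15, 12, 5, 1, -1, -1, 0, -2]
228 [1, -1, -2, -2, 1, 6, 11, 10, 5, 0, 0, 8, 14, 15, 14, 6, 2, 1, -1, 0, -2, 1]
229 [-1, -2, 0, -1, -1, 0, 7, 9, 7, 2, 0, 6, 14, 14, 9, 4, 0, -2, -2, 0, -1, 0]
230 [-2, 1, -2, 0, -2, -1, 1, 5, 6, 1, 1, 4, 8, 7, 4, 1, 0, -1, 0, 0, 1, 1]
[[179.6, 212.5], [174.3, 211.1], [172.6, 210.7], [180.9, 226.3], [175.5, 225.6], [173.8, 225.4]]
```

View pics/nz.png

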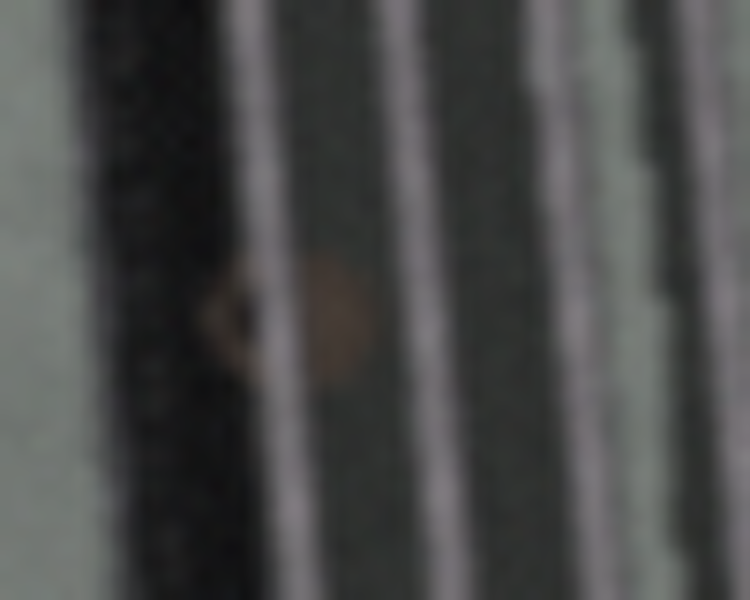

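```bash
python3 -m crank '[[[0,0,0],[0,0,-2.0],0.0555],[[0,0,0],[0,0,-3.4],0.0555],[[0,0,0],[0,0,-3.4],0.0555],[[0,0,0],[0,0,-3.0],0.0555],[[0,0,0],[0,0,-1.6],0.0555],[[0,0,0],[0,0,0],0.0555]]'
python3 -c "
from h import *
go(.5717,-.0993,.0245,96.4)"
```

```text
t: 6.52
eef_pos: [0.5019, -0.2364, 0.0392]
tool_rot: [-0.0, -0.056, 0.998, 0.0]
contact_force: [-0.0, 0.1, -3.2]
gripper_width: 0.652
t 6.53 pos [ 0.5019 -0.2364  0.0392] yhead 96.38 z [-0.e+00  1.e-04 -1.e+00] F [-0.04  0.14 -3.18] T [-0.081 -0.105  0.02 ] w 55.72
shift tool [-0.0847  0.1284  0.0147]
```

```bash
python3 -m crank '[[[-0.006,0.009,0.001],[0,0,0],0.0555],[[-0.015,0.022,0.002],[0,0,0],0.0555],[[-0.02,0.030,0.003],[0,0,0],0.0555],[[-0.02,0.030,0.003],[0,0,0],0.0555],[[-0.016,0.025,0.003],[0,0,0],0.0555],[[-0.0077,0.0124,0.0027],[0,0,0],0.0555],[[0,0,0],[0,0,0],0.0555],[[0,0,0],[0,0,0],0.0555]]'
python3 - <<'E'
from h import *
go(.5527,.0696,.0195,96.4)
p,d=bot.read_camera('top');np.savez('pics/t4.npz',p=p,d=d);crop(p,160,140,380,280,3.6,'pics/t4.png')
p,d=bot.read_camera('scene');cv2.imwrite('pics/s4.png',cv2.resize(p[130:300,150:420,::-1],None,fx=2.9,fy=2.9,interpolation=2))
E
```

```text
t: 7.52
eef_pos: [0.5711, -0.1009, 0.0246]
tool_rot: [-0.0, -0.055, 0.998, -0.0]
contact_force: [0.4, -0.2, -3.0]
gripper_width: 0.654
t 7.53 pos [ 0.5711 -0.1009  0.0246] yhead 96.28 z [-6.e-04 -1.e-03 -1.e+00] F [ 0.4  -0.24 -2.95] T [-0.1   -0.042  0.005] w 55.88
shift tool [-0.0007  0.1715  0.0051]
```

View pics/t4.png

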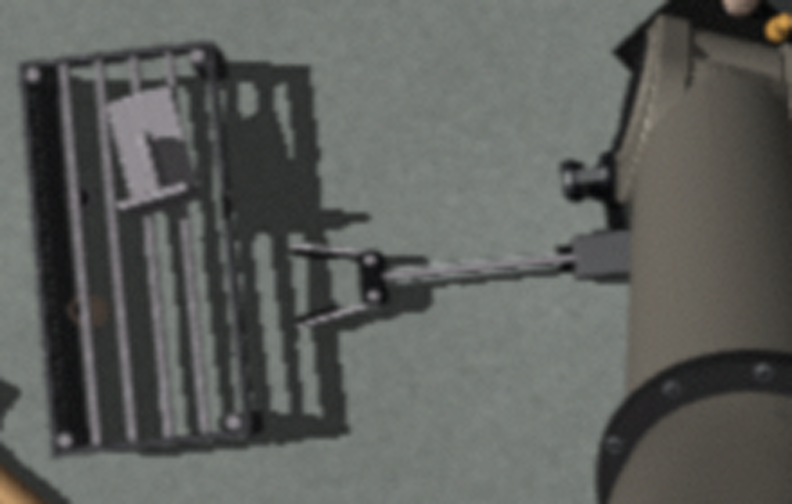

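View pics/s4.png

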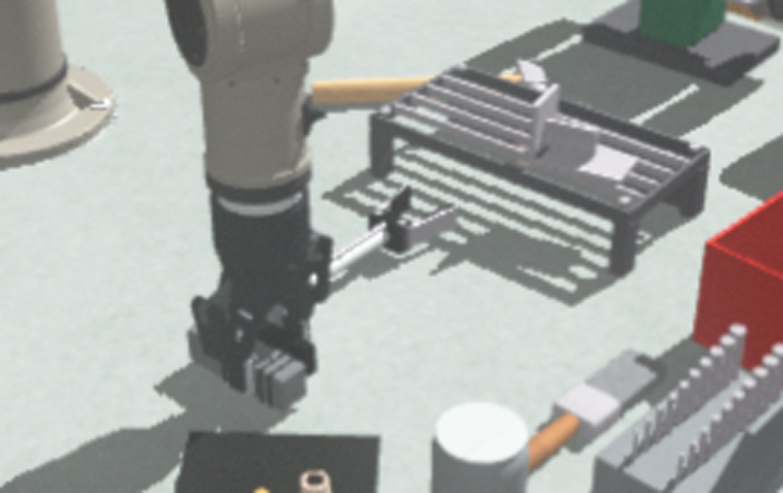

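```bash
python3 - <<'E'
from h import *
f=lambda q:(160+q[0]/3.6,140+q[1]/3.6)
T=np.array([.5711,-.1009]);a=np.radians(96.3);ex=np.array([np.cos(a),np.sin(a)]);ey=np.array([-ex[1],ex[0]])
t=np.load('pics/t4.npz');crop(t['p'],230,195,330,240,8,'pics/t4b.png')
def W(n,q,z):
    r=onplane('top',[f(q)],z)[0,:2];print(n,r.round(4),'rel',((r-T)@ex).round(4),((r-T)@ey).round(4));return r
dz=.009
W('pinR',(370,260),.031+dz);W('pinL',(374,296),.031+dz)
W('tipR',(290,246),.028+dz);W('tipL',(299,326),.028+dz)
W('tube1',(400,272),.023+dz);W('tube2',(550,261),.023+dz)
print('nozzle rel',(np.array([.4727,.331])-T)@ex,(np.array([.4727,.331])-T)@ey)
E
```

```text
pinR [0.5105 0.1064] rel 0.2127 0.0375
pinL [0.4829 0.1032] rel 0.2126 0.0653
tipR [0.5216 0.1684] rel 0.2731 0.0197
tipL [0.46   0.1609] rel 0.2724 0.0817
tube1 [0.5018 0.0836] rel 0.191 0.0487
tube2 [ 0.5102 -0.0322] rel 0.0749 0.053
nozzle rel 0.440089592872451 0.050411509056567286
```

View pics/t4b.png

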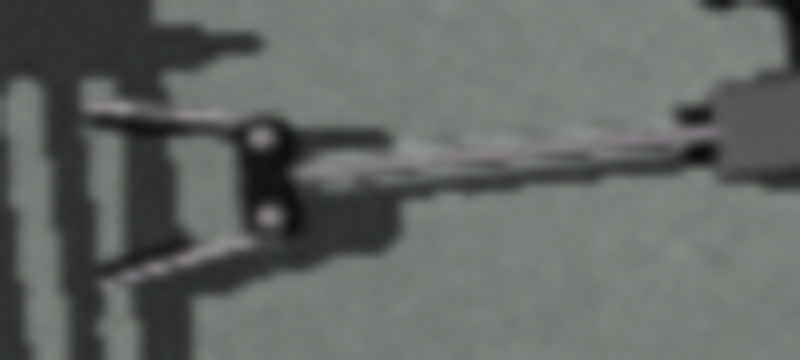

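```bash
python3 -m crank '[[[0,0.006,0.002],[0,0,0],0.0555],[[0,0.016,0.002],[0,0,0],0.0555],[[0,0.022,0.001],[0,0,0],0.0555],[[0,0.022,0],[0,0,0],0.0555],[[0,0.022,0],[0,0,0],0.0555],[[-0.0007,0.022,0],[0,0,0],0.0555],[[0,0.018,0],[0,0,0],0.0555],[[0,0.012,0],[0,0,0],0.0555],[[0,0,0],[0,0,0],0.0555]]'
python3 - <<'E'
from h import *
go(.5527,.0696,.0195,96.4)
p,d=bot.read_camera('top');np.savez('pics/t5.npz',p=p,d=d);crop(p,160,190,280,250,6.6,'pics/t5.png')
E
```

```text
t: 8.75
eef_pos: [0.5568, 0.0411, 0.0196]
tool_rot: [-0.0, -0.057, 0.998, 0.0]
contact_force: [-0.2, -0.4, -1.9]
gripper_width: 0.651
t 8.75 pos [0.5568 0.0411 0.0196] yhead 96.49 z [-1.e-04  3.e-04 -1.e+00] F [-0.16 -0.44 -1.9 ] T [-0.07  -0.075 -0.028] w 55.63
shift tool [0.0009 0.0288 0.0001]
```

View pics/t5.png

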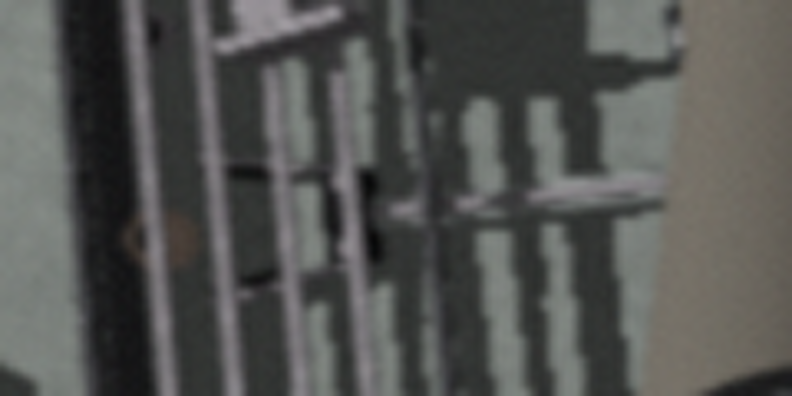

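```bash
python3 -m crank '[[[0.0005,0.005,0],[0,0,0],0.0555],[[0.001,0.008,0],[0,0,0],0.0555],[[0,0.008,0],[0,0,0],0.0555],[[0,0.006,0],[0,0,0],0.0555],[[0,0.002,0],[0,0,0],0.0555],[[0,0,0],[0,0,0],0.0555]]'
python3 - <<'E'
from h import *
go(.5527,.0696,.0195,96.4)
p,d=bot.read_camera('top');np.savez('pics/t6.npz',p=p,d=d);crop(p,160,190,280,250,6.6,'pics/t6.png')
E
```

```text
t: 9.55
eef_pos: [0.5522, 0.0687, 0.0196]
tool_rot: [0.0, -0.056, 0.998, -0.0]
contact_force: [-0.4, 0.1, -1.4]
gripper_width: 0.65
t 9.55 pos [0.5522 0.0687 0.0196] yhead 96.4 z [ 0.e+00 -1.e-04 -1.e+00] F [-0.37  0.08 -1.45] T [-0.035 -0.003  0.01 ] w 55.48
shift tool [-0.0006  0.0009  0.0001]
```

View pics/t6.png

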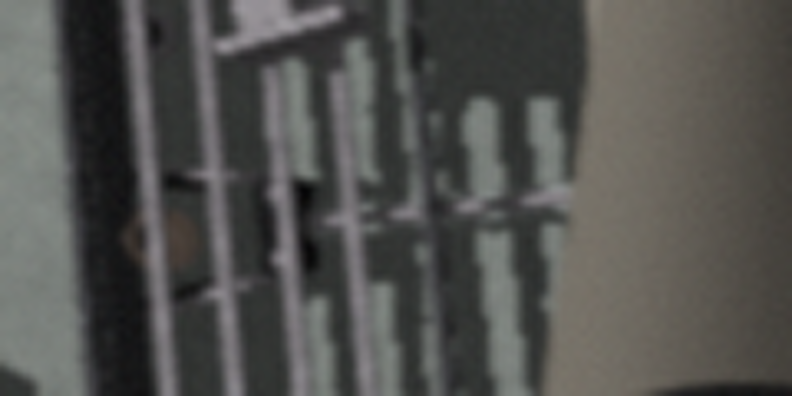

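```bash
python3 -m crank '[[[0,0,0],[0,0,0],0.0545],[[0,0,0],[0,0,0],0.0535],[[0,0,0],[0,0,0],0.0525],[[0,0,0],[0,0,0],0.0515],[[0,0,0],[0,0,0],0.0505],[[0,0,0],[0,0,0],0.0495],[[0,0,0],[0,0,0],0.0490],[[0,0,0],[0,0,0],0.0485],[[0,0,0],[0,0,0],0.0480],[[0,0,0],[0,0,0],0.0475]]' 24
python3 - <<'E'
from h import *
st()
p,d=bot.read_camera('top');np.savez('pics/t7.npz',p=p,d=d);crop(p,160,190,280,250,6.6,'pics/t7.png')
E
```

```text
t: 10.85
eef_pos: [0.5523, 0.0685, 0.0197]
tool_rot: [0.0, -0.056, 0.998, 0.0]
contact_force: [1.2, 0.9, -0.5]
gripper_width: 0.571
t 10.85 pos [0.5523 0.0685 0.0197] yhead 96.38 z [ 2.e-04  1.e-04 -1.e+00] F [ 1.17  0.85 -0.55] T [ 0.051 -0.014 -0.073] w 48.77
```

View pics/t7.png

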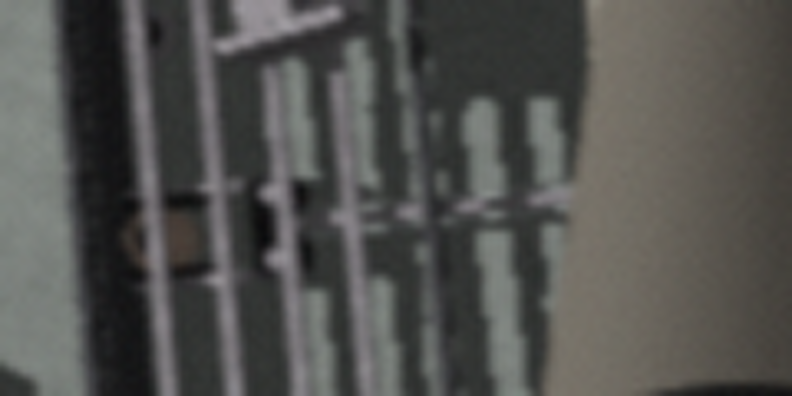

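```bash
python3 -m crank '[[[0,0,0],[0,0,0],0.0465],[[0,0,0],[0,0,0],0.0455],[[0,0,0],[0,0,0],0.0455],[[0,0,-0.002],[0,0,0],0.0455],[[0,-0.001,-0.003],[0,0,0],0.0455],[[0,-0.003,-0.002],[0,0,0],0.0455],[[0,-0.008,0],[0,0,0],0.0455],[[0,-0.012,0],[0,0,0],0.0455],[[0,-0.008,0],[0,0,0],0.0455],[[0,0,0],[0,0,0],0.0455]]'
python3 - <<'E'
from h import *
st()
p,d=bot.read_camera('top');np.savez('pics/t8.npz',p=p,d=d);crop(p,160,190,280,250,6.6,'pics/t8.png')
E
```

```text
t: 12.15
eef_pos: [0.5558, 0.0353, 0.0266]
tool_rot: [-0.0, -0.055, 0.999, -0.0]
contact_force: [0.3, 0.6, -2.7]
gripper_width: 0.569
t 12.15 pos [0.5558 0.0353 0.0266] yhead 96.27 z [-0.e+00 -5.e-04 -1.e+00] F [ 0.3   0.62 -2.72] T [-0.169 -0.05  -0.054] w 48.59
```

View pics/t8.png

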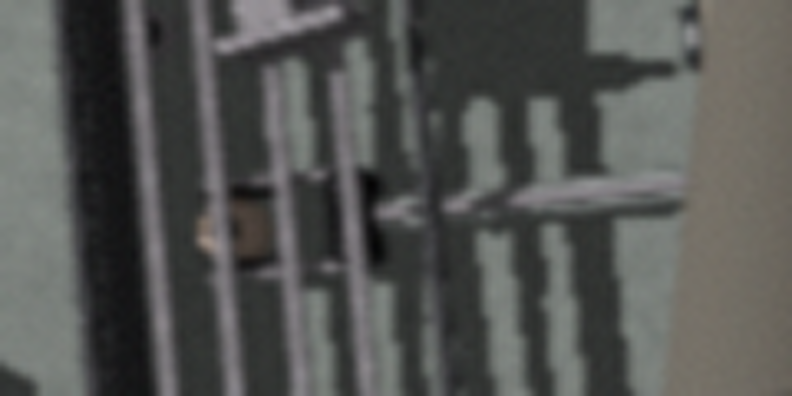

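```bash
python3 -m crank '[[[0,-0.006,0],[0,0,0],0.0455],[[0,-0.014,0],[0,0,0],0.0455],[[0,-0.020,0],[0,0,0],0.0455],[[0,-0.022,0],[0,0,0],0.0455],[[0,-0.022,0],[0,0,0],0.0455],[[0,-0.022,0],[0,0,0],0.0455],[[0,-0.022,0],[0,0,0],0.0455],[[0,-0.016,0],[0,0,0],0.0455],[[0,-0.008,-0.005],[0,0,0],0.0455],[[0,0,-0.005],[0,0,0],0.0455]]'
python3 - <<'E'
from h import *
st()
p,d=bot.read_camera('top');np.savez('pics/t9.npz',p=p,d=d);crop(p,160,110,420,290,2.9,'pics/t9.png')
p,d=bot.read_camera('scene');np.savez('pics/s9.npz',p=p,d=d);cv2.imwrite('pics/s9.png',cv2.resize(p[130:330,150:420,::-1],None,fx=2.9,fy=2.9,interpolation=2))
# mat
hs=np.load('pics/top0.npz')['p'];m=(hs.max(2)<45).astype(np.uint8);m[:120]=0;m[195:]=0;m[:,:325]=0;m[:,400:]=0
m=cv2.morphologyEx(m,cv2.MORPH_OPEN,np.ones((3,3)))
c=max(cv2.findContours(m,0,2)[0],key=cv2.contourArea);hull=cv2.convexHull(c)
W=onplane('top',hull.reshape(-1,2),.004)[:,:2]*1000
r=cv2.minAreaRect(W.astype(np.float32));print(r,cv2.boxPoints(r))
t0=np.load('pics/top0.npz')['p'].astype(int)
e=t0[...,0]-t0[...,2];sub=(e>25);sub[:125]=0;sub[165:]=0;sub[:,:350]=0;sub[:,400:]=0
n,l,s,cc=cv2.connectedComponentsWithStats(sub.astype(np.uint8));print(s[1:],cc[1:])
E
```

```text
t: 13.45
eef_pos: [0.5727, -0.1147, 0.037]
tool_rot: [0.0, -0.055, 0.998, -0.0]
contact_force: [0.2, 0.5, -2.3]
gripper_width: 0.571
t 13.45 pos [ 0.5727 -0.1147  0.037 ] yhead 96.34 z [ 1.e-04 -0.e+00 -1.e+00] F [ 0.15  0.52 -2.28] T [-0.167 -0.048  0.037] w 48.73
((669.4752807617188, -181.31886291503906), (148.34397888183594, 120.7304916381836), 44.156837463378906) [[ 574.2097  -189.68073]
 [ 658.3136  -276.2971 ]
 [ 764.74084 -172.957  ]
 [ 680.63696  -86.34064]]
[[361 134   9   9  41]
 [372 143   9   9  54]] [[364.24390244 138.14634146]
 [375.87037037 147.03703704]]
```

View pics/t9.png

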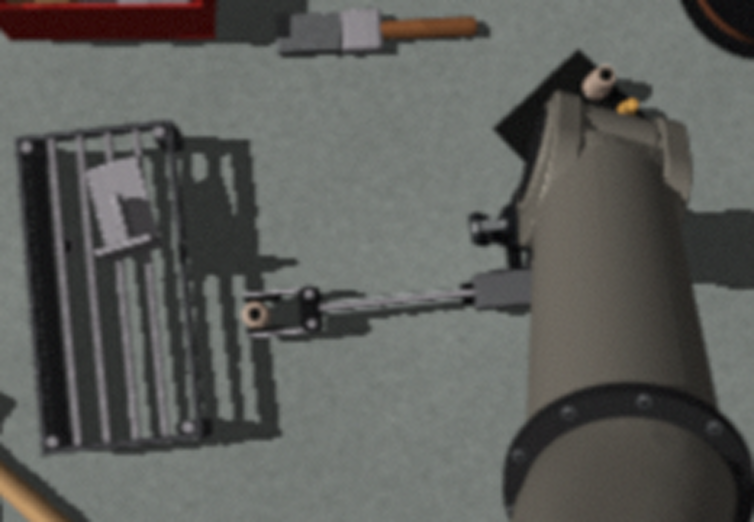

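View pics/s9.png

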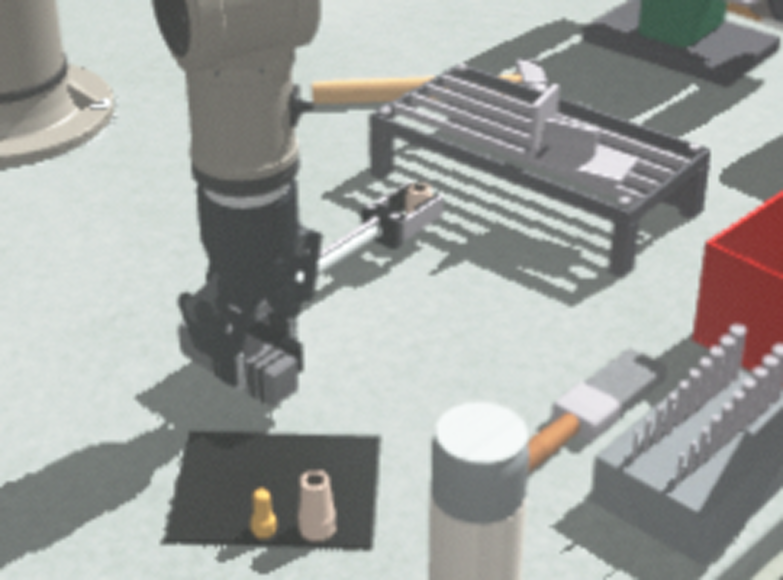

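```bash
python3 -m crank '[[[0,0,-0.006],[0,0,0],0.0455],[[0,0,-0.014],[0,0,0],0.0455],[[0,0,-0.018],[0,0,0],0.0455],[[0,0,-0.018],[0,0,0],0.0455],[[0,0,-0.014],[0,0,0],0.0455],[[0,0,-0.006],[0,0,0],0.0455],[[0,0,0],[0,0,0],0.0455]]'
python3 -m crank '[[[0,0,0],[0,0,2.6],0.0455],[[0,0,0],[0,0,4.5],0.0455],[[0,0,0],[0,0,6],0.0455],[[0,0,0],[0,0,6.5],0.0455],[[0,0,0],[0,0,6.5],0.0455],[[0,0,0],[0,0,6.5],0.0455],[[0,0,0],[0,0,6.5],0.0455],[[0,0,0],[0,0,6],0.0455],[[0,0,0],[0,0,4.5],0.0455],[[0,0,0],[0,0,2.6],0.0455]]'
python3 - <<'E'
from h import *
go(.499,-.386,.1130,44.2)
t=np.load('pics/t9.npz')['p'];e=t[...,0].astype(int)-t[...,2];s=e>18;s[:205]=0;s[230:]=0;s[:,:235]=0;s[:,265:]=0
n,l,q,cc=cv2.connectedComponentsWithStats(s.astype(np.uint8));print(q[1:],cc[1:])
k=1+np.argmax(q[1:,4]);r=onplane('top',[cc[k]],.030+.020)[0,:2];T=np.array([.5727,-.1147]);a=np.radians(96.35);ex=np.array([np.cos(a),np.sin(a)]);ey=np.array([-ex[1],ex[0]]);print((r-T)@ex,(r-T)@ey)
E
```

```text
t: 14.42
eef_pos: [0.5728, -0.1143, 0.113]
tool_rot: [0.0, -0.056, 0.998, 0.0]
contact_force: [0.3, -0.3, -2.5]
gripper_width: 0.569
t: 15.68
eef_pos: [0.5721, -0.1141, 0.1118]
tool_rot: [-0.001, 0.39, 0.921, -0.0]
contact_force: [-0.1, -0.7, -2.1]
gripper_width: 0.57
t 15.68 pos [ 0.5721 -0.1141  0.1118] yhead 44.1 z [-1.7e-03 -1.0e-04 -1.0e+00] F [-0.1  -0.73 -2.11] T [-0.146  0.023  0.003] w 48.71
shift tool [-0.1439 -0.242  -0.0012]
[[243 214  10   9  51]] [[247.41176471 218.09803922]]
0.2696595607759941 0.049460850590754786
```

```bash
python3 -m crank '[[[-0.006,-0.010,0],[0,0,0],0.0455],[[-0.014,-0.0245,0],[0,0,0],0.0455],[[-0.020,-0.0345,0],[0,0,0],0.0455],[[-0.023,-0.0393,0],[0,0,0],0.0455],[[-0.023,-0.0393,0],[0,0,0],0.0455],[[-0.023,-0.0393,0],[0,0,0],0.0455],[[-0.0175,-0.0295,0],[0,0,0],0.0455],[[-0.0116,-0.0197,0],[0,0,0],0.0455],[[-0.006,-0.0098,0],[0,0,0],0.0455],[[0,0,0],[0,0,0],0.0455]]'
python3 - <<'E'
from h import *
go(.4962,-.3888,.06,44.2)
p,d=bot.read_camera('top');np.savez('pics/t10.npz',p=p,d=d);crop(p,280,110,480,260,3.9,'pics/t10.png')
p,d=bot.read_camera('scene');np.savez('pics/s10.npz',p=p,d=d);cv2.imwrite('pics/s10.png',cv2.resize(p[200:350,100:330,::-1],None,fx=3.4,fy=3.4,interpolation=2))
E
```

```text
t: 16.92
eef_pos: [0.4961, -0.3898, 0.1125]
tool_rot: [-0.0, 0.39, 0.921, -0.0]
contact_force: [0.7, 0.7, -2.7]
gripper_width: 0.571
t 16.93 pos [ 0.4961 -0.3898  0.1125] yhead 44.12 z [-3.e-04 -1.e-04 -1.e+00] F [ 0.75  0.67 -2.73] T [-0.135  0.017 -0.038] w 48.74
shift tool [0.0007 0.0007 0.0525]
```

View pics/t10.png

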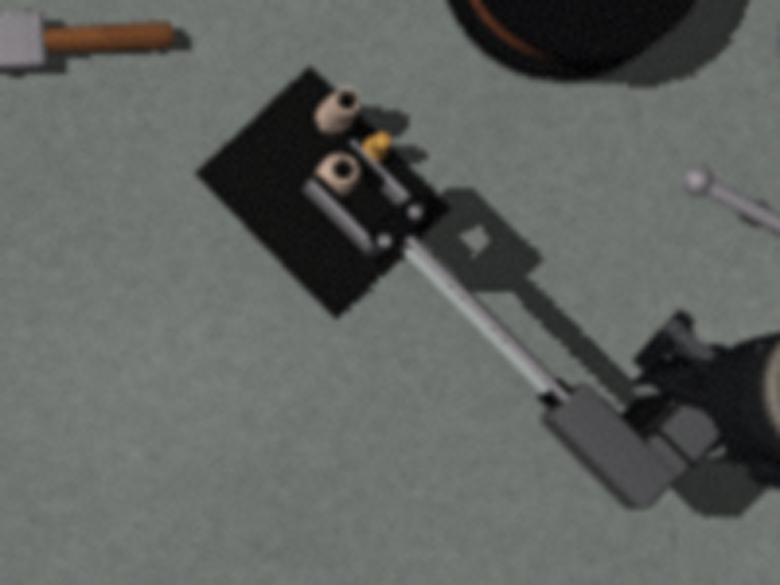

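View pics/s10.png

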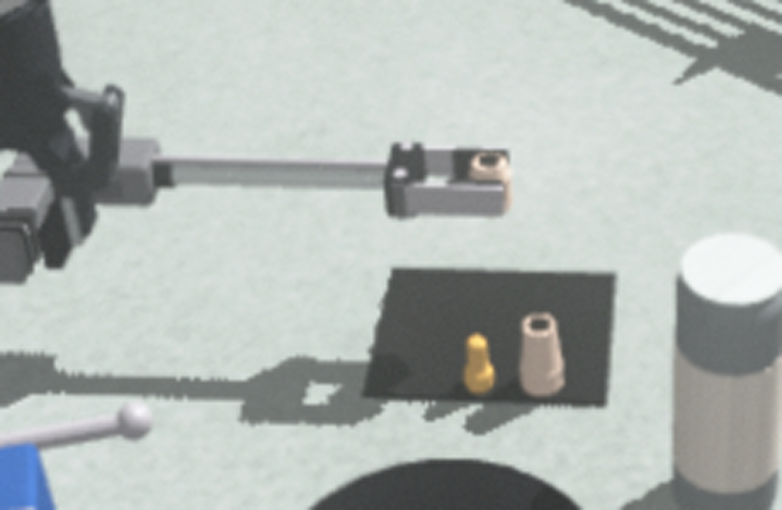

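```bash
python3 - <<'E'
from h import *
c=np.array([.6695,-.1813]);mx=np.array([.717,.697]);my=np.array([-.697,.717])
def mc(n,r):print(n,r.round(4),'mat',((r[:2]-c)@mx).round(4),((r[:2]-c)@my).round(4))
f=lambda q:(280+q[0]/3.9,110+q[1]/3.9)
# nozzle top centre: bottom of tool ~ TCP-.0165=.096; nozzle foot rel: at grasp underside .0195-.0165 => foot .003 below
mc('held',onplane('top',[f((344,170))],.093+.034)[0])
mc('longtop',onplane('top',[f((346,100))],.051)[0]);mc('collettop',onplane('top',[f((380,138))],.040)[0])
# depth check
d=np.load('pics/t10.npz')['d'];C=cloud('top',d)
for n,q in(('nozrim',(335,182)),('jawL',(340,215)),('jawR',(380,172)),('head',(398,225)),('body',(610,440))):
    u,v=map(int,f(q));w=C[v-1:v+2,u-1:u+2,2];print(n,np.median(w).round(4),w.max().round(4))
E
```

```text
held [ 0.6551 -0.1686  0.127 ] mat -0.0015 0.0192
longtop [ 0.723 -0.188  0.051] mat 0.0337 -0.0421
collettop [ 0.6981 -0.2143  0.04  ] mat -0.0025 -0.0436
nozrim 0.126 0.13
jawL 0.1227 0.1267
jawR 0.1239 0.1258
head 0.127 0.1287
body 0.1302 0.1318
```

```bash
python3 -m crank '[[[0.001,0,0.006],[0,0,0],0.0455],[[0.001,0,0.012],[0,0,0],0.0455],[[0.001,0,0.015],[0,0,0],0.0455],[[0,0,0.015],[0,0,0],0.0455],[[0,0,0.014],[0,0,0],0.0455],[[0,0,0.010],[0,0,0],0.0455],[[0,0,0.006],[0,0,0],0.0455],[[0,0,0.003],[0,0,0],0.0455],[[0,0,0.001],[0,0,0],0.0455],[[0,0,0],[0,0,0],0.0455]]'
python3 -c "
from h import *
st()"
python3 -m crank '[[[0,0,0.002],[0,0,0],0.0455],[[0,0,0.0015],[0,0,0],0.0455],[[0,0,0],[0,0,0],0.0455]]'
python3 - <<'E'
from h import *
st()
p,d=bot.read_camera('scene');cv2.imwrite('pics/s11.png',cv2.resize(p[200:350,100:330,::-1],None,fx=3.4,fy=3.4,interpolation=2))
E
```

```text
t: 18.27
eef_pos: [0.4949, -0.387, 0.0309]
tool_rot: [0.0, 0.389, 0.921, -0.0]
contact_force: [-0.4, 0.1, -2.6]
gripper_width: 0.567
t 18.27 pos [ 0.4949 -0.387   0.0309] yhead 44.19 z [ 5.e-04 -3.e-04 -1.e+00] F [-0.42  0.11 -2.6 ] T [-0.159  0.075  0.015] w 48.42
t: 18.65
eef_pos: [0.4946, -0.3868, 0.027]
tool_rot: [-0.0, 0.389, 0.921, 0.0]
contact_force: [0.2, 0.1, -2.5]
gripper_width: 0.571
t 18.65 pos [ 0.4946 -0.3868  0.027 ] yhead 44.19 z [-2.e-04  1.e-04 -1.e+00] F [ 0.17  0.14 -2.47] T [-0.117  0.054 -0.027] w 48.78
```

View pics/s11.png

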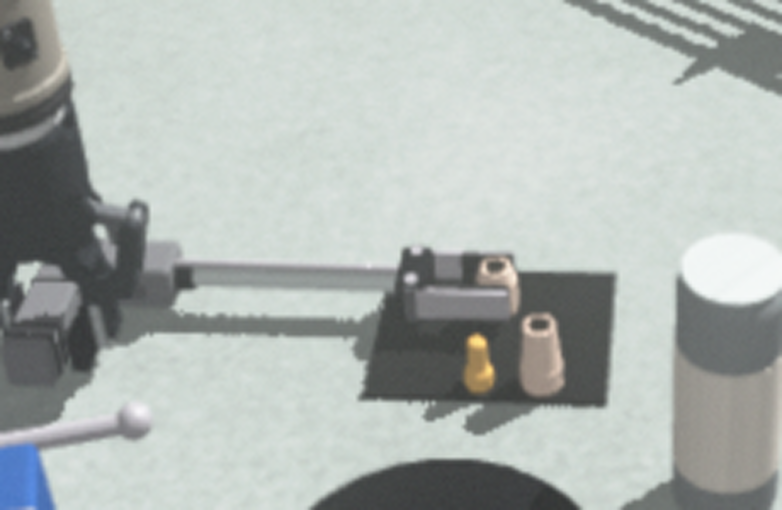

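Lower in small steps, watching for contact.

```bash
python3 -m crank '[[[0,0,0.001],[0,0,0],0.0455],[[0,0,0.001],[0,0,0],0.0455],[[0,0,0],[0,0,0],0.0455]]'
python3 -m crank '[[[0,0,0.001],[0,0,0],0.0455],[[0,0,0],[0,0,0],0.0455]]'
python3 -m crank '[[[0,0,0.0007],[0,0,0],0.0455],[[0,0,0],[0,0,0],0.0455]]'
python3 -c "
from h import *
st()"
```

```text
t: 19.08
eef_pos: [0.4946, -0.3868, 0.025]
tool_rot: [-0.0, 0.389, 0.921, 0.0]
contact_force: [-0.0, 0.8, -2.7]
gripper_width: 0.566
t: 19.32
eef_pos: [0.4947, -0.3869, 0.0241]
tool_rot: [0.0, 0.389, 0.921, 0.0]
contact_force: [-1.0, -0.1, -2.1]
gripper_width: 0.568
t: 19.58
eef_pos: [0.4948, -0.3869, 0.0235]
tool_rot: [0.0, 0.389, 0.921, 0.0]
contact_force: [-0.6, -0.1, -1.1]
gripper_width: 0.572
t 19.57 pos [ 0.4948 -0.3869  0.0235] yhead 44.18 z [ 2.e-04  0.e+00 -1.e+00] F [-0.58 -0.08 -1.11] T [ 0.111 -0.093  0.014] w 48.81
```

```bash
python3 -m crank '[[[0,0,0],[0,0,0],0.048],[[0,0,0],[0,0,0],0.049],[[0,0,0],[0,0,0],0.050],[[0,0,0],[0,0,0],0.051],[[0,0,0],[0,0,0],0.052],[[0,0,0],[0,0,0],0.053],[[0,0,0],[0,0,0],0.054],[[0,0,0],[0,0,0],0.055],[[0,0,0],[0,0,0],0.0555],[[0,0,0],[0,0,0],0.0555]]'
python3 - <<'E'
from h import *
st()
p,d=bot.read_camera('top');np.savez('pics/t12.npz',p=p,d=d);crop(p,280,110,480,260,3.9,'pics/t12.png')
p,d=bot.read_camera('scene');cv2.imwrite('pics/s12.png',cv2.resize(p[200:350,100:330,::-1],None,fx=3.4,fy=3.4,interpolation=2))
E
```

```text
t: 20.82
eef_pos: [0.4947, -0.3869, 0.0234]
tool_rot: [-0.0, 0.389, 0.921, 0.0]
contact_force: [-0.2, 0.5, -2.0]
gripper_width: 0.654
t 20.82 pos [ 0.4947 -0.3869  0.0234] yhead 44.19 z [-0.  0. -1.] F [-0.18  0.54 -1.98] T [-0.064 -0.07  -0.017] w 55.85
```

View pics/t12.png

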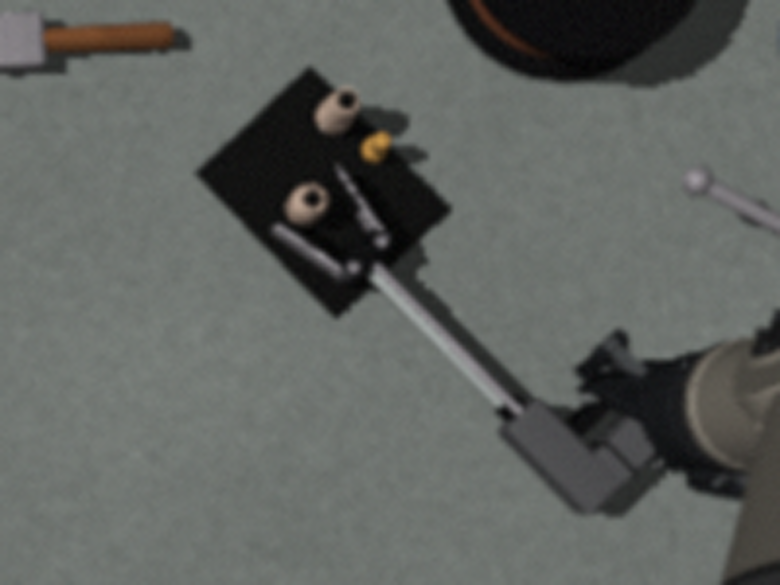

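View pics/s12.png

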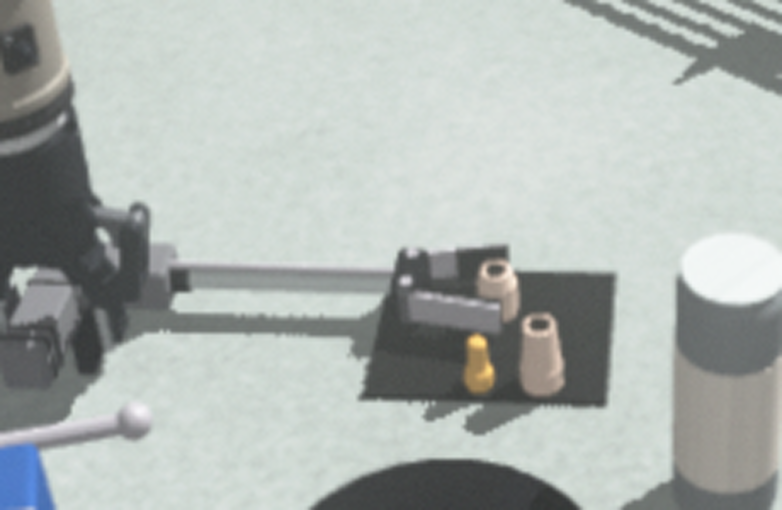

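```bash
python3 -m crank '[[[0,-0.004,0],[0,0,0],0.0555],[[0,-0.009,0],[0,0,0],0.0555],[[0,-0.014,0],[0,0,0],0.0555],[[0,-0.018,0],[0,0,0],0.0555],[[0,-0.020,0],[0,0,0],0.0555],[[0,-0.020,0],[0,0,0],0.0555],[[0,-0.016,0],[0,0,0],0.0555],[[0,-0.010,0],[0,0,0],0.0555],[[0,-0.004,0],[0,0,0],0.0555],[[0,0,0],[0,0,0],0.0555]]'
python3 - <<'E'
from h import *
st()
p,d=bot.read_camera('top');np.savez('pics/t13.npz',p=p,d=d);crop(p,300,110,500,260,3.9,'pics/t13.png')
p,d=bot.read_camera('scene');cv2.imwrite('pics/s13.png',cv2.resize(p[200:350,60:290,::-1],None,fx=3.4,fy=3.4,interpolation=2))
E
```

```text
t: 22.18
eef_pos: [0.4125, -0.4668, 0.0233]
tool_rot: [0.0, 0.389, 0.921, 0.0]
contact_force: [0.2, -0.1, -2.3]
gripper_width: 0.649
t 22.18 pos [ 0.4125 -0.4668  0.0233] yhead 44.2 z [ 2.e-04  3.e-04 -1.e+00] F [ 0.18 -0.07 -2.32] T [-0.112 -0.025 -0.04 ] w 55.42
```

View pics/t13.png

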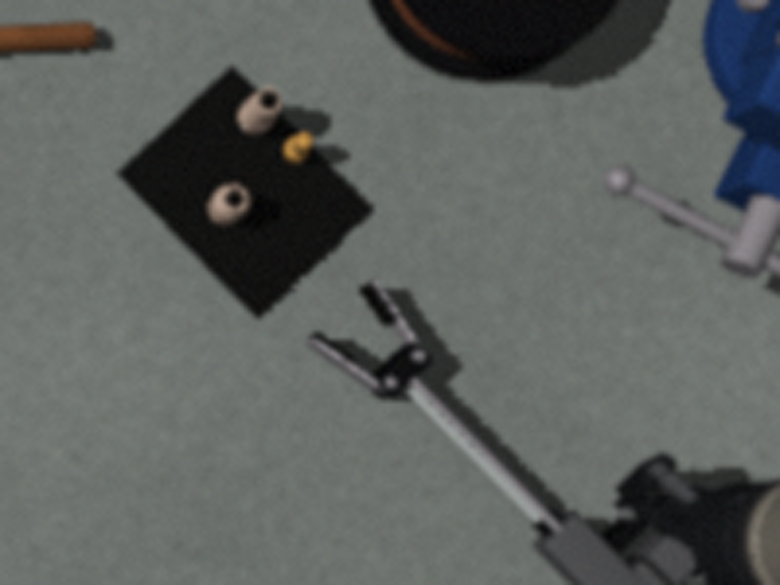

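View pics/s13.png

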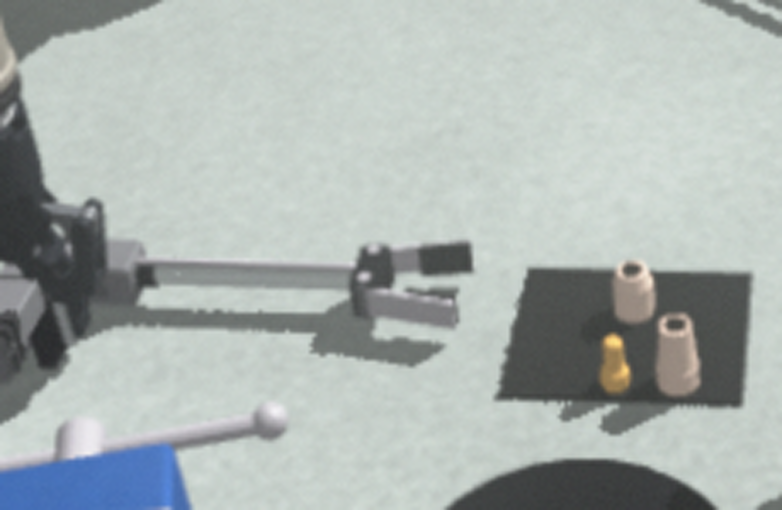

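```bash
python3 -m crank '[[[0,0,0.003],[0,0,0],0.0555],[[0,0,0.002],[0,0,0],0.0555],[[0,0,0.001],[0,0,0],0.0555],[[0,0,0],[0,0,0],0.0555]]'
python3 -c "
from h import *
st()"
```

```text
t: 22.78
eef_pos: [0.4122, -0.467, 0.0173]
tool_rot: [-0.0, 0.389, 0.921, 0.0]
contact_force: [-0.4, -0.9, -2.9]
gripper_width: 0.65
t 22.77 pos [ 0.4122 -0.467   0.0173] yhead 44.19 z [-2.e-04  1.e-04 -1.e+00] F [-0.37 -0.89 -2.92] T [-0.112 -0.026 -0.007] w 55.51
```

```bash
python3 -m crank '[[[0,0,0.001],[0,0,0],0.0555],[[0,0,0],[0,0,0],0.0555]]'
python3 -m crank '[[[0,0,0.0008],[0,0,0],0.0555],[[0,0,0],[0,0,0],0.0555]]'
python3 -m crank '[[[0,0,0.0005],[0,0,0],0.0555],[[0,0,0],[0,0,0],0.0555]]'
python3 -c "
from h import *
st()"
```

```text
t: 23.02
eef_pos: [0.4122, -0.467, 0.0163]
tool_rot: [-0.0, 0.389, 0.921, 0.0]
contact_force: [0.5, 0.5, -2.0]
gripper_width: 0.648
t: 23.28
eef_pos: [0.4122, -0.467, 0.0155]
tool_rot: [-0.0, 0.389, 0.921, 0.0]
contact_force: [-0.1, -0.2, -2.1]
gripper_width: 0.655
t: 23.52
eef_pos: [0.4123, -0.4671, 0.0151]
tool_rot: [0.0, 0.389, 0.921, -0.0]
contact_force: [-0.8, -0.5, -2.0]
gripper_width: 0.647
t 23.52 pos [ 0.4123 -0.4671  0.0151] yhead 44.19 z [ 1.e-04 -1.e-04 -1.e+00] F [-0.81 -0.46 -1.96] T [-0.009  0.003  0.028] w 55.25
```

```bash
python3 -m crank '[[[0,0,0.0007],[0,0,0],0.0555],[[0,0,0],[0,0,0],0.0555]]'
python3 -m crank '[[[0,0,0.0007],[0,0,0],0.0555],[[0,0,0],[0,0,0],0.0555]]'
python3 -c "
from h import *
st()"
```

```text
t: 23.78
eef_pos: [0.4123, -0.4671, 0.0149]
tool_rot: [0.0, 0.389, 0.921, 0.0]
contact_force: [-1.8, 1.4, 5.7]
gripper_width: 0.652
t: 24.02
eef_pos: [0.4123, -0.4671, 0.0148]
tool_rot: [0.0, 0.39, 0.921, 0.0]
contact_force: [-1.9, 3.3, 10.7]
gripper_width: 0.648
t 24.02 pos [ 0.4123 -0.4671  0.0148] yhead 44.15 z [ 7.e-04  3.e-04 -1.e+00] F [-1.92  3.26 10.67] T [ 0.725  0.484 -0.089] w 55.32
```

```bash
python3 -m crank '[[[0,0,-0.001],[0,0,0],0.0565],[[0,0,0],[0,0,0],0.058],[[0,0,0],[0,0,0],0.061],[[0,0,0],[0,0,0],0.066],[[0,0,0],[0,0,0],0.072],[[0,0,0],[0,0,0],0.075],[[0,0,0],[0,0,0],0.075]]'
python3 - <<'E'
from h import *
st()
p,d=bot.read_camera('scene');cv2.imwrite('pics/s14.png',cv2.resize(p[200:350,60:290,::-1],None,fx=3.4,fy=3.4,interpolation=2))
p,d=bot.read_camera('top');crop(p,300,110,500,260,3.9,'pics/t14.png')
E
```

```text
t: 24.9
eef_pos: [0.4123, -0.467, 0.0147]
tool_rot: [-0.0, 0.389, 0.921, 0.0]
contact_force: [-0.6, 0.1, -0.2]
gripper_width: 0.879
t 24.9 pos [ 0.4123 -0.467   0.0147] yhead 44.19 z [-0.  0. -1.] F [-0.6   0.08 -0.16] T [-0.023  0.009  0.056] w 75.08
```

View pics/s14.png

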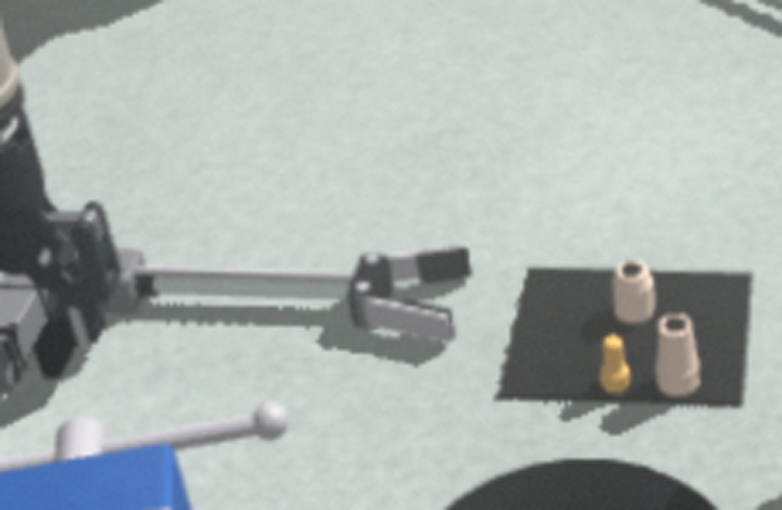

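View pics/t14.png

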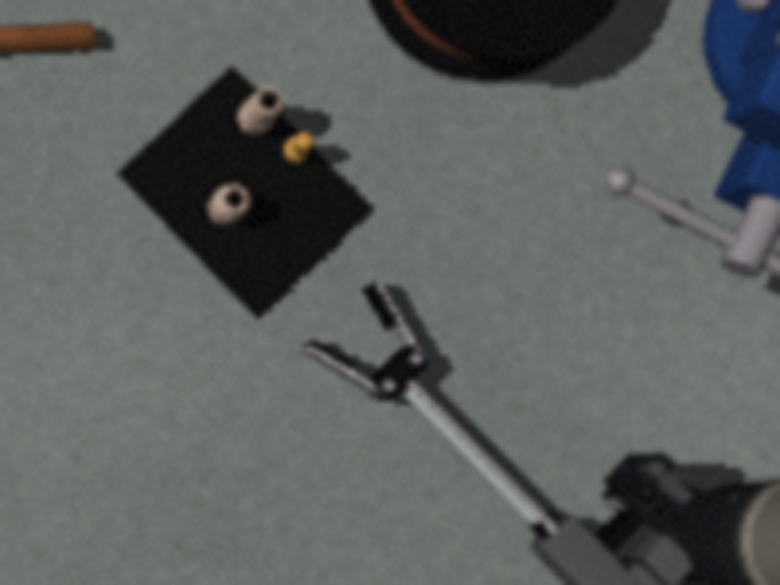

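```bash
python3 -m crank '[[[0,0,-0.004],[0,0,0],0.075],[[0,0,-0.008],[0,0,0],0.075],[[0,0,-0.015],[0,0,0],0.075],[[0,0,-0.025],[0,0,0],0.075],[[0,0,-0.035],[0,0,0],0.075],[[0,0,-0.04],[0,0,0],0.075],[[0,0,-0.04],[0,0,0],0.075],[[-0.02,-0.02,-0.02],[0,0,0],0.075],[[0,0,0],[0,0,0],0.075]]'
python3 - <<'E'
from h import *
st()
p,d=bot.read_camera('scene');cv2.imwrite('pics/s15.png',p[:,:,::-1])
p,d=bot.read_camera('top');cv2.imwrite('pics/t15.png',p[:,:,::-1]);C=cloud('top',d);np.savez('pics/t15.npz',p=p,d=d)
E
```

```text
t: 26.12
eef_pos: [0.4116, -0.4983, 0.2051]
tool_rot: [0.002, 0.39, 0.921, -0.002]
contact_force: [-0.4, 0.5, -0.9]
gripper_width: 0.879
t 26.12 pos [ 0.4116 -0.4983  0.2051] yhead 44.04 z [ 0.0033 -0.0049 -1.    ] F [-0.45  0.51 -0.85] T [-0.004  0.054  0.021] w 75.09
```

View pics/s15.png

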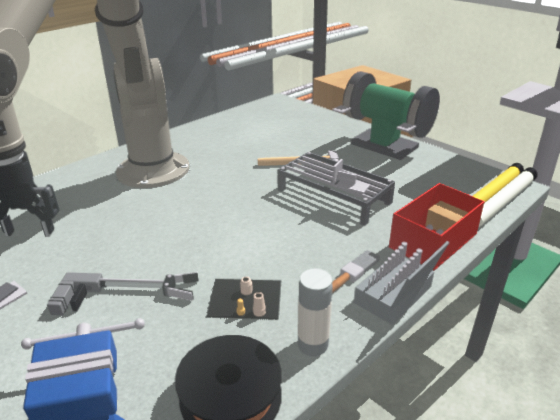

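View pics/t15.png

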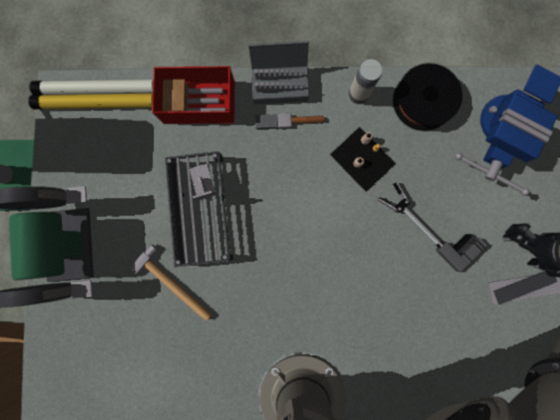

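```bash
python3 - <<'E'
from h import *
t=np.load('pics/t15.npz');p=t['p'];C=cloud('top',t['d'])
m=(C[...,2]>.018)&(C[...,2]<.06);m[:180]=0;m[275:]=0;m[:,:375]=0;m[:,490:]=0
n,l,s,cc=cv2.connectedComponentsWithStats(m.astype(np.uint8));k=1+np.argmax(s[1:,4]);print(s[k])
P=C[l==k];a=np.radians(44.2);ex=np.array([np.cos(a),np.sin(a)]);ey=np.array([-ex[1],ex[0]]);T=np.array([.4123,-.4671]);X=(P[:,:2]-T)@ex;Y=(P[:,:2]-T)@ey
for x0 in(-.02,0,.02,.04,.21,.23,.25,.265):
  for y0 in(-.02,0,.025,.04,.055,.075):
    q=(abs(X-x0)<.008)&(abs(Y-y0)<.008)
    if q.sum()>3:print(x0,y0,np.percentile(P[q,2],75).round(4),q.sum())
e=p[...,0].astype(int)-p[...,2];q=e>20;q[:152]=0;q[170:]=0;q[:,:345]=0;q[:,370:]=0
v,u=np.where(q);r=onplane('top',[(u.mean(),v.mean())],.021)[0];c=np.array([.6695,-.1813]);mx=np.array([.717,.697]);my=np.array([-.697,.717]);print('nozzle',r,(r[:2]-c)@mx,(r[:2]-c)@my,'top z',C[v,u,2].max())
E
```

```text
[ 378  182  109   90 1355]
-0.02 -0.02 0.0351 33
-0.02 0 0.0337 27
-0.02 0.025 0.0344 30
-0.02 0.04 0.0347 28
-0.02 0.055 0.0345 28
-0.02 0.075 0.0246 4
0 -0.02 0.0339 32
0 0 0.0346 29
0 0.025 0.0331 31
0 0.04 0.0347 34
0 0.055 0.0346 33
0 0.075 0.0337 6
0.02 -0.02 0.0326 24
0.02 0 0.0322 25
0.02 0.025 0.0308 32
0.02 0.04 0.0341 26
0.02 0.055 0.0348 31
0.02 0.075 0.0288 11
0.04 0.04 0.0338 26
0.04 0.055 0.0347 33
0.04 0.075 0.032 10
0.21 0.025 0.0313 7
0.21 0.04 0.0331 29
0.21 0.055 0.0323 28
0.21 0.075 0.0292 11
0.23 0.025 0.0287 14
0.23 0.04 0.0317 8
0.23 0.055 0.0289 7
0.23 0.075 0.0275 13
0.25 0.025 0.029 21
0.25 0.075 0.0293 22
0.265 0.025 0.0304 19
0.265 0.075 0.029 19
nozzle [ 0.65516458 -0.16083417  0.021     ] 0.003986183186036626 0.02466578781102683 top z 0.043273758830668196
```

The reacher lies flat: its height is even at about 32–35 mm. The nozzle stands on the free part of the mat, with its top at about 40 mm, and the gripper is clear.

```bash
python3 -c "
from station import bot
print(bot.hand_in())"
```

```text
the job is handed in; nothing more can be done
None
```

The short nozzle is out from under the grate and standing upright on the free part of the mat. I handed the job in at about 26 s of the 64 s allowed.

- **How it was done:** I pinched the reacher by its grip and trigger and reached in along the bench from the grate's open front. I squeezed with a 24 N limit, which should be roughly 4 N per jaw. Then I drew the nozzle out, lifted it over, set it down, released it and backed straight off. The reacher lies on the bare bench, its tips about 2 cm short of the mat.
- **Nozzle:** it measures about 4 mm along the mat and 25 mm to the free side of its centre. The depth reading puts its top at about 43 mm. The nominal figure is 38 mm, but this camera also reads a few millimetres high on the bench.
- **Reacher:** its height is even, about 34 mm at the body, 32 mm at the head and 29 mm at the jaws, matching readings taken before I moved it. It is lying flat.
- **Other parts:** the grate, bracket, hammer, brush, long nozzle and collet body look unmoved in the final pictures. The nut was never clearly visible in any picture, so I could not confirm it is unmoved; the reacher stayed on the other half of the grate.
- **Forces:** readings under the grate stayed within about 3 N. The largest reading was about 11 N, when setting the reacher down. I had no direct reading of jaw pressure and looked at the nozzle only in wide views; no crack shows there.

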